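# Kit steel rings on a sprung spindle stand and snap its cap on

### The arm

A 7-joint arm with a two-finger parallel gripper is mounted at the origin on the work surface. World frame = base frame: x ahead of the robot, y to its left, z up, the work surface at z = 0. Lengths are in m, angles in rad, forces in N, time in s.
With the tool pointing down it reaches from about 0.4 to 0.85 m from the base axis. Payload 10.4 kg.
Tool frame: the origin (TCP) lies on the centre line of the jaws, within the pads' length; the fingertips stand 22 mm ahead of it and the grasp point (between the pads) lies 3 mm ahead of it; x points along the fingers, y is the direction in which the jaws open and shut, and the axes are right-handed (so a half turn about x gives the same grasp; the last joint's range is limited). The gripper opens to 87 mm and grips with 3 to 60 N. Pads are 19 mm wide; open, the fingers measure 117 mm over their backs; the gripper's body (75 mm by 190 mm) begins 51 mm behind the grasp point.
Start: joints at [-1.179, 0.332, -0.065, 1.46, 0.022, 1.35, -0.088], TCP at [0.252, 0.572, 0.245] pointing down, gripper open.
Joint ranges: [-2.6, 2.6], [-0.5, 2.12], [-1.47, 1.34], [0.16, 2.42], [-1.27, 4.41], [0.06, 2.06], [-2.6, 2.6]. Speed limits (rad/s): [2.22, 2.22, 2.79, 2.79, 3.14, 3.14, 3.14].

### API

Orientations are given as a unit quaternion [x, y, z, w].
In Python, from bench import * gives the robot as it stands.
- The arm moves only by the tool arm_command, never from a script. Its argument "targets" is one flat list of numbers, 7 for each row, row after row: the turn, a rotation vector about the tool's x, y, z in units of 45 degrees (1.0 is 45 degrees), then the shift along the tool's x, y, z in units of 25 mm (1.0 is 25 mm), then the opening, from 0 (shut) to 1 (fully open). In form: [wx, wy, wz, tx, ty, tz, fingers, wx, wy, wz, tx, ty, tz, fingers, ...]. A call has 1 to 12 rows; each row shifts and turns the pose as measured when the row begins, along the tool's axes as they then stand; what a row does not reach is not made up. A row lasts 1/12 s, in which the tool goes at most 41.7 mm and 7.16 degrees, less where a joint would pass 70% of its speed; a pose out of reach is approached as far as the arm can. A call with a number of a shift or a turn outside -1 to 1 is refused whole. A call with a gripper value outside its range is refused whole. The fingers move at their own pace and stop on an object; "newtons" is the grip in N (left out, the last holds). Time passes only in rows, so rows that do not move let the fingers close. It gives the time, the measured TCP pose, the force and the opening at its end, in the units of the state.
- read_state(): the state, without advancing time (a new reading comes with each control period).
- camera(name): name is "side" or "top" or "wrist"; returns the picture (384x512x3 uint8, red, green, blue); there is no depth.
- calibration(name): a dict with "camera_matrix" (3x3 intrinsics, pixels), "R" (3x3) and "t" (3): a world point X has camera coordinates R X + t; the wrist camera has in their place "tool_from_camera" (4x4, takes a point from camera to tool coordinates, whose origin is the TCP and whose axes are the tool frame's). Camera axes: x right, y down, z forward; pixel columns grow to the right and rows downward; lengths in m; the calibration is good to about 2 mm. A picture is of the moment at which its call begins: read the wrist's pose just before it. calibration takes no time and is no camera call.
- close_job(): hands the job in, once; it reports no verdict.
The state is a dict: "time": time; "joint_positions": joint angles; "joint_vel": joint speeds; "joint_torque": joint torques, N m; "ee_pos": TCP position; "eef_rot": TCP orientation; "ft_force": force on the tool from outside, world axes, zero at the start; "torque": the same for the moment, N m; "width": finger opening in m.
Only numpy, scipy, OpenCV 4.12 (cv2) and the standard library are available. Lean on these libraries where they do the work, as an engineer would, in place of code of your own. Each camera call takes 0.05 s, during which the arm holds its last target.

### The job

Thread just enough of the dark steel rings over the spindle of the sprung stand, so that they lie on its pan, for the pan's black pointer to come to rest in the green band of the gauge with nothing touching the pan or rings; leave the rings you do not need clear of the stand. Then press the orange snap cap onto the stud at the top of the spindle until it clicks, and keep pressing past the click until the cap is fully home on the shoulder. Finish while still holding the cap and pressing it down firmly; leave the blue bin, the carton and the screwdriver where they are.

Things in the scene. Friction and masses are not known exactly. Their poses are not given: they have to be found in the camera images.
- stand: the sprung stand, fixed to the table: round grey base 150 mm across, a fixed upright steel spindle 21 mm in diameter at its middle, round it an aluminium pan 100 mm across that sinks on a spring; origin at the middle of the underside, z up. Pan top 75 mm above the table when fully up. Spring about 225 N/m: one ring sinks the pan 9 to 10.5 mm, settling within 1 s
- gauge (a point): middle of the green band on the coloured face of the gauge, a column 26 mm wide, 12 mm thick, its top 78 mm above the table, 88 mm from the spindle towards the stand's +y; its face looks to the stand's +x. White above the 14 mm tall green band, red below it; the pan's black pointer moves down in front of it
- shoulder (a point): centre of the top of the 21 mm spindle, 99 mm above the table: the flat shoulder on which the cap's rim sits when fully home. From it a stud 14 mm in diameter rises 18 mm, its tip tapered, with four brass spring balls 9 mm above the shoulder that stick out to 21 mm across; z up
- pan (a joint): how far the pan has sunk, in m: 0 fully up, 0.042 at its lower stop. It starts partly sunk (0.006 to 0.019) under its own unknown weight. The green band of the gauge is 0.022 to 0.036, white above it, red below it; one or two rings bring it there
- cap: the orange snap cap, 50 g, loose, standing mouth down on the table; origin at the middle of its underside (the mouth), z up through its closed top. Mouth 16 mm wide in a lip 4 mm deep; behind it a hollow 24 mm wide up to 22 mm above the rim
- cap_center (a point): centre of the orange cap, half-way up (22 mm above its rim), 22 mm above the shoulder when home. Round, 44 mm tall, 36 mm in diameter. The lip meets the balls about 11 to 12 mm above home; pushing it over them takes about 8 to 15 N, then the force drops and the balls draw the cap down to the shoulder, a rigid stop
- ring0_center (a point): dark steel ring (a spacer collar), 52 mm outside diameter, 30 mm bore, 20 mm tall, about 0.2 kg, lying flat on the table; the point is its centre, half-way up; z is the ring's axis. Passes over the spindle and its balls with 4.5 mm to spare all round and slides down freely when let go
- ring1_center (a point): dark steel ring (a spacer collar), 52 mm outside diameter, 30 mm bore, 20 mm tall, about 0.2 kg, lying flat on the table; the point is its centre, half-way up; z is the ring's axis. Passes over the spindle and its balls with 4.5 mm to spare all round and slides down freely when let go
- ring2_center (a point): dark steel ring (a spacer collar), 52 mm outside diameter, 30 mm bore, 20 mm tall, about 0.2 kg, lying flat on the table; the point is its centre, half-way up; z is the ring's axis. Passes over the spindle and its balls with 4.5 mm to spare all round and slides down freely when let go
- bin: bystander: blue plastic stock bin 170 x 110 x 85 mm with stock in it, origin at the middle of its underside; leave alone
- carton: bystander: brown cardboard carton 90 x 60 x 50 mm, origin at the middle of its underside; leave alone
- driver: bystander: screwdriver lying on the table beyond the stand; leave alone
Not all that is in view belongs to the job. Of the things shaped like the cap, the orange one is meant.

How it is judged:
By the outcome, as a careful person would: the job done as asked, in the order asked, and still so for the second after the job is handed in, while the arm keeps its last pose, push and grip.
It also fails if it takes over 72 s, if anything falls off the work surface, if the arm or the gripper's body presses on something with over 40 N, if the wrist force passes 120 N, or if a joint passes its speed limit or range.

## Working session

There is one attempt and no reset: what is moved stays moved. The work goes in short steps, Python scripts to look and compute and a tool call to move; the robot and the scene stay as the last step left them, time stands still between calls to the robot, and variables do not carry over. Pictures are saved under pics/ and viewed, and the job is handed in when it is done.

Besides the shell and the picture viewer there is one more tool, called after "Emit:" as name(argument=value, ...) on one line, values as JSON. arm_command: Moves the arm, as the interface text tells. Shifts and turns lie within -1 to 1; 1 stands for 25 mm of shift or 45 degrees of turn. Its arguments: {"type":"object","properties":{"targets":{"type":"array","items":{"type":"number","minimum":-1,"maximum":1}},"newtons":{"type":"number"}},"required":["targets"]}

```bash
mkdir -p pics; ls; python3 - <<'E'
from bench import *
import cv2,numpy as np
s=read_state(); print(s)
for n in ["side","top","wrist"]:
    cv2.imwrite(f"pics/{n}0.png",camera(n)[:,:,::-1]); print(n,calibration(n))
E
```

```text
pics
{'time': 0.0, 'joint_positions': array([-1.17859644,  0.33290849, -0.06467554,  1.46095771,  0.02159552,
        1.34987627, -0.08848868]), 'joint_vel': array([ 7.76275614e-04,  1.41138192e-03,  5.88699349e-04, -1.09353536e-03,
       -8.81312565e-04, -2.79088359e-05,  3.12763111e-04]), 'joint_torque': array([-9.65161853e-04, -6.23255253e+01,  2.40183261e-02, -3.89900208e+01,
       -6.14945032e-02,  3.96586081e-02,  2.04140911e-04]), 'ee_pos': array([0.25175151, 0.57166465, 0.24372315]), 'eef_rot': array([ 0.14509399,  0.69203521, -0.14610959,  0.69187209]), 'ft_force': array([-0.72813415,  0.38210498,  0.42674405]), 'torque': array([0.02703052, 0.04040131, 0.00854014]), 'width': 0.0871151142707813}
side {'camera_matrix': array([[454.25654145,   0.        , 255.4466665 ],
       [  0.        , 454.25654145, 193.81256727],
       [  0.        ,   0.        ,   1.        ]]), 'R': array([[ 9.72272486e-01, -2.33850289e-01, -5.05722001e-04],
       [-1.83245848e-01, -7.60528788e-01, -6.22910043e-01],
       [ 1.45283077e-01,  6.05730967e-01, -7.82293310e-01]]), 't': array([-0.58865
[... 287 characters left out ...]
5368263e-01,  6.98769845e-03, -9.58811431e-02],
       [ 9.58779250e-02, -7.94840407e-04, -9.95392783e-01]]), 't': array([0.00502936, 0.61137617, 1.51396655])}
wrist {'camera_matrix': array([[271.6702943 ,   0.        , 255.92584421],
       [  0.        , 271.6702943 , 192.51724852],
       [  0.        ,   0.        ,   1.        ]]), 'tool_from_camera': array([[-1.58134028e-04, -2.52510456e-01,  9.67594153e-01,
        -1.40451143e-01],
       [ 9.99999461e-01,  9.52540037e-04,  4.12011856e-04,
         8.01951176e-05],
       [-1.02570947e-03,  9.67593697e-01,  2.52510170e-01,
        -6.94564229e-02],
       [ 0.00000000e+00,  0.00000000e+00,  0.00000000e+00,
         1.00000000e+00]])}
```

View pics/side0.png

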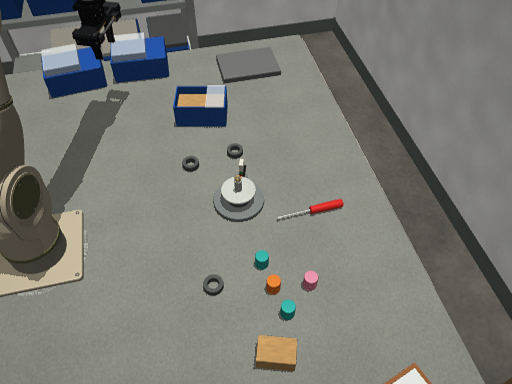

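View pics/top0.png

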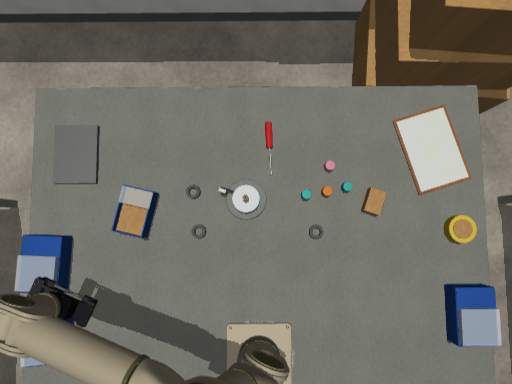

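View pics/wrist0.png

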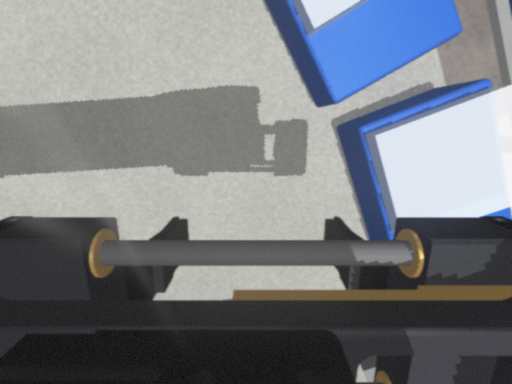

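```bash
cat > h.py <<'E'
from bench import *
import cv2,numpy as np
from scipy.spatial.transform import Rotation as Ro
def proj(n,X):
    c=calibration(n); p=c["R"]@np.array(X,float)+c["t"]; p=c["camera_matrix"]@p; return p[:2]/p[2]
def back(n,uv,z):
    c=calibration(n); d=c["R"].T@np.linalg.inv(c["camera_matrix"])@np.array([uv[0],uv[1],1.]); o=-c["R"].T@c["t"]
    return o+d*(z-o[2])/d[2]
def wback(s,uv,z):
    c=calibration("wrist"); T=c["tool_from_camera"]; R=Ro.from_quat(s["eef_rot"]).as_matrix()
    d=R@T[:3,:3]@np.linalg.inv(c["camera_matrix"])@np.array([uv[0],uv[1],1.]); o=s["ee_pos"]+R@T[:3,3]
    return o+d*(z-o[2])/d[2]
def wproj(s,X):
    c=calibration("wrist"); T=c["tool_from_camera"]; R=Ro.from_quat(s["eef_rot"]).as_matrix()
    p=T[:3,:3].T@(R.T@(np.array(X)-s["ee_pos"])-T[:3,3]); p=c["camera_matrix"]@p; return p[:2]/p[2]
E
python3 - <<'E'
from h import *
print("tcp axes",Ro.from_quat(read_state()["eef_rot"]).as_matrix().round(3))
top=cv2.imread("pics/top0.png");side=cv2.imread("pics/side0.png")
def blob(im,lo,hi,amin=30):
    h=cv2.cvtColor(im,cv2.COLOR_BGR2HSV); m=cv2.inRange(h,lo,hi)
    n,l,st,c=cv2.connectedComponentsWithStats(m); return [(c[i].round(1),st[i,4],st[i,:4].tolist()) for i in range(1,n) if st[i,4]>amin]
for n,im in(("top",top),("side",side)):
    print(n,"orange",[(c,a,back(n,c,.03).round(4)) for c,a,b in blob(im,(5,200,120),(15,255,255))])
    print("dark",[(c,a,b,back(n,c,.012).round(4)) for c,a,b in blob(im,(0,0,0),(180,90,75)) if a<400])
cv2.imwrite("pics/z1.png",np.hstack([cv2.resize(top[140:250,175:285],None,fx=5,fy=5,interpolation=2)[:,:400],cv2.resize(side[140:250,195:275],None,fx=5,fy=5,interpolation=2)]))
cv2.imwrite("pics/z2.png",cv2.resize(side[145:225,200:280],None,fx=7,fy=7,interpolation=2))
cv2.imwrite("pics/z3.png",cv2.resize(top[160:240,180:290],None,fx=7,fy=7,interpolation=2))
E
```

```text
tcp axes [[-0.     0.403  0.915]
 [-0.001  0.915 -0.403]
 [-1.    -0.001  0.   ]]
top orange []
dark [(array([173.7,  51.2]), np.int32(55), [168, 48, 12, 8], array([1.1357, 0.319 , 0.012 ])), (array([222.4,  56.3]), np.int32(74), [217, 49, 15, 12], array([1.114 , 0.1317, 0.012 ])), (array([345.5,  57.9]), np.int32(110), [337, 50, 17, 13], array([ 1.1044, -0.341 ,  0.012 ])), (array([31.1, 58.3]), np.int32(95), [22, 52, 20, 10], array([1.1112, 0.8661, 0.012 ])), (array([ 97.3, 154.5]), np.int32(130), [95, 126, 5, 58], array([0.7356, 0.6009, 0.012 ])), (array([226.4, 191.9]), np.int32(42), [221, 187, 12, 10], array([0.5913, 0.1163, 0.012 ])), (array([504.4, 199.7]), np.int32(103), [498, 196, 14, 9], array([ 0.555 , -0.9166,  0.012 ])), (array([  7.9, 203.2]), np.int32(123), [0, 199, 17, 9], array([0.555 , 0.9273, 0.012 ])), (array([508.8, 291.5]), np.int32(99), [506, 281, 6, 22], array([ 0.2205, -0.9113,  0.012 ]))]
side orange []
dark [(array([247.5,  75.8]), np.int32(248), [216, 59, 65, 24], array([0.7211, 0.6086, 0.012 ])), (array([192., 126.]), np.int32(33), [176, 126, 33, 1], arra
[... 161 characters left out ...]
27, 150, 16, 9], array([0.5886, 0.2207, 0.012 ])), (array([190.1, 160.2]), np.int32(39), [186, 158, 9, 6], array([0.4479, 0.2309, 0.012 ])), (array([190.6, 167.9]), np.int32(74), [182, 162, 17, 10], array([0.4447, 0.1981, 0.012 ])), (array([238.4, 204.7]), np.int32(67), [228, 201, 22, 7], array([0.5594, 0.0221, 0.012 ])), (array([237.1, 216.2]), np.int32(114), [214, 205, 49, 17], array([ 0.5471, -0.0175,  0.012 ])), (array([ 48.3, 222. ]), np.int32(170), [34, 207, 24, 31], array([0.021 , 0.0883, 0.012 ])), (array([212.8, 280.3]), np.int32(47), [207, 278, 13, 7], array([ 0.4431, -0.2026,  0.012 ])), (array([212.9, 291.4]), np.int32(71), [203, 285, 21, 11], array([ 0.4378, -0.2336,  0.012 ]))]
```

View pics/z2.png

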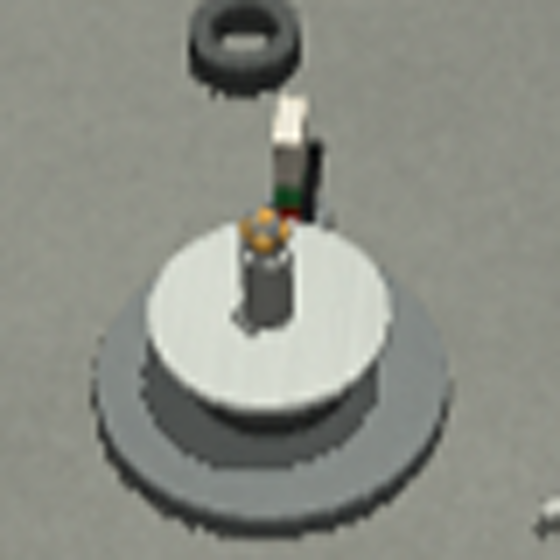

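View pics/z3.png

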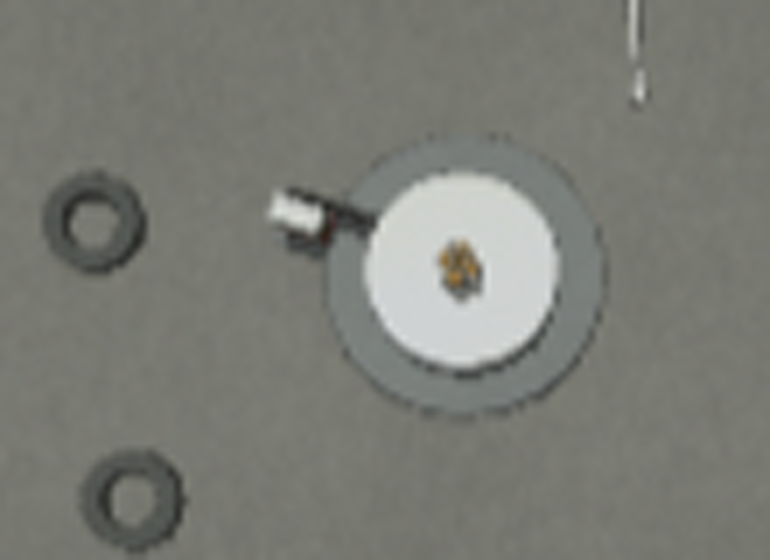

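```bash
python3 - <<'E'
from h import *
P={"A":[(194,191.5),(234.5,150.5)],"B":[(199,231.3),(190.5,163)],"C":[(316,232),(213,284)]}
for k,(a,b) in P.items(): print(k,back("top",a,.01).round(4),back("side",b,.01).round(4))
print("cap",back("top",(327.3,190.5),.033),back("side",(273.5,281),.03))
print("stud",back("top",(245.6,197.6),.115),back("side",(238,177.5),.113),"base",back("top",(180+466/7,160+276/7),.015))
print("gauge",back("top",(180+295/7,160+212/7),.078),back("side",(200+291/7,145+105/7),.078))
# pan disc side ellipse centre ~ (200+268/7,145+310/7), predicted for heights
for z in (.05,.055,.06,.065,.07): 
  S=back("top",(245.6,197.6),.115); S[2]=z; print(z,proj("side",S).round(2),proj("top",S).round(2))
print("pan obs",200+268.5/7,145+312/7)
E
```

```text
A [0.5938 0.2372 0.01  ] [0.5939 0.2415 0.01  ]
B [0.4462 0.2176 0.01  ] [0.4475 0.2206 0.01  ]
C [ 0.4406 -0.2144  0.01  ] [ 0.4418 -0.2121  0.01  ]
cap [ 0.592167   -0.25583173  0.033     ] [ 0.59247379 -0.25030482  0.03      ]
stud [0.56254454 0.04207235 0.115     ] [0.56513583 0.03944508 0.113     ] base [0.56255849 0.04126475 0.015     ]
gauge [0.59178571 0.12660515 0.078     ] [0.59515283 0.13348214 0.078     ]
0.05 [237.6  191.18] [246.1  198.82]
0.055 [237.54 190.09] [246.06 198.73]
0.06 [237.49 189.  ] [246.03 198.64]
0.065 [237.43 187.9 ] [245.99 198.55]
0.07 [237.38 186.79] [245.95 198.46]
pan obs 238.35714285714286 189.57142857142856
```

```bash
cat > plan.py <<'E'
import sys,json
from h import *
from scipy.spatial.transform import Slerp
def yawR(deg): # tool y at angle deg from world x, tool x down
    y=np.array([np.cos(np.radians(deg)),np.sin(np.radians(deg)),0]); x=np.array([0,0,-1.]); return np.c_[x,y,np.cross(x,y)]
def plan(p,deg,f,n=None,step=.024,s=None):
    s=s or read_state(); R0=Ro.from_quat(s["eef_rot"]); R1=Ro.from_matrix(yawR(deg)); p0=s["ee_pos"]; p=np.array(p,float)
    dr=np.degrees((R0.inv()*R1).magnitude()); d=np.linalg.norm(p-p0)
    n=n or max(1,int(np.ceil(max(d/step,dr/6.8))))
    rows=[]
    sl=Slerp([0,1],Ro.concatenate([R0,R1]))
    for i in range(n):
        Ra,Rb=sl(i/n),sl((i+1)/n); w=(Ra.inv()*Rb).as_rotvec()/(np.pi/4); t=Ra.inv().apply((p-p0)/n)/.025
        rows.append([round(float(v),3)+0 for v in [*w,*t,f]])
    print(n,"rows; dist",d.round(3),"rot",dr.round(1))
    for r in rows: print(*r,sep=", ",end=",\n")
def st():
    s=read_state(); print(s["time"].__round__(2),s["ee_pos"].round(4),s["ft_force"].round(1),round(s["width"],4)); return s
E
python3 -c "
from plan import *
plan([.447,.185,.165],0,1)"
```

```text
19 rows; dist 0.44 rot 66.2
0.077, 0.0, 0.0, 0.167, -0.579, 0.704, 1.0,
0.077, 0.0, 0.0, 0.167, -0.536, 0.738, 1.0,
0.077, 0.0, 0.0, 0.167, -0.49, 0.769, 1.0,
0.077, 0.0, 0.0, 0.167, -0.442, 0.798, 1.0,
0.077, 0.0, 0.0, 0.167, -0.393, 0.823, 1.0,
0.077, 0.0, 0.0, 0.167, -0.342, 0.846, 1.0,
0.077, 0.0, 0.0, 0.167, -0.29, 0.865, 1.0,
0.077, 0.0, 0.0, 0.166, -0.237, 0.881, 1.0,
0.077, 0.0, 0.0, 0.166, -0.183, 0.894, 1.0,
0.077, 0.0, 0.0, 0.166, -0.128, 0.903, 1.0,
0.077, 0.0, 0.0, 0.166, -0.073, 0.909, 1.0,
0.077, 0.0, 0.0, 0.166, -0.018, 0.912, 1.0,
0.077, 0.0, 0.0, 0.166, 0.038, 0.911, 1.0,
0.077, 0.0, 0.0, 0.166, 0.093, 0.907, 1.0,
0.077, 0.0, 0.0, 0.166, 0.148, 0.9, 1.0,
0.077, 0.0, 0.0, 0.166, 0.203, 0.889, 1.0,
0.077, 0.0, 0.0, 0.166, 0.256, 0.875, 1.0,
0.077, 0.0, 0.0, 0.166, 0.309, 0.858, 1.0,
0.077, 0.0, 0.0, 0.166, 0.361, 0.838, 1.0,
```

Emit:
arm_command(targets=[0.08, 0, 0, 0.17, -0.58, 0.7, 1, 0.08, 0, 0, 0.17, -0.54, 0.74, 1, 0.08, 0, 0, 0.17, -0.49, 0.77, 1, 0.08, 0, 0, 0.17, -0.44, 0.8, 1, 0.08, 0, 0, 0.17, -0.39, 0.82, 1, 0.08, 0, 0, 0.17, -0.34, 0.85, 1, 0.08, 0, 0, 0.17, -0.29, 0.87, 1, 0.08, 0, 0, 0.17, -0.24, 0.88, 1, 0.08, 0, 0, 0.17, -0.18, 0.89, 1, 0.08, 0, 0, 0.17, -0.13, 0.9, 1, 0.08, 0, 0, 0.17, -0.07, 0.91, 1, 0.08, 0, 0, 0.17, 0, 0.91, 1])

```text
time: 1.15
ee_pos: [0.3696, 0.317, 0.1874]
eef_rot: [0.396, 0.586, -0.399, 0.584]
ft_force: [0.3, -0.3, -0.5]
width: 0.087
```

```bash
python3 -c "
from plan import *
s=st();print(s['joint_positions'].round(2))
plan([.447,.185,.165],0,1)"
```

```text
1.15 [0.3696 0.317  0.1874] [ 0.3 -0.3 -0.5] 0.087
[-0.95  0.07  0.15  1.9  -0.01  1.18 -0.41]
7 rows; dist 0.155 rot 21.6
0.069, 0.0, 0.001, 0.127, 0.134, 0.864, 1.0,
0.069, 0.0, 0.001, 0.127, 0.18, 0.856, 1.0,
0.069, 0.0, 0.001, 0.127, 0.226, 0.845, 1.0,
0.069, 0.0, 0.001, 0.127, 0.271, 0.831, 1.0,
0.069, 0.0, 0.001, 0.127, 0.315, 0.816, 1.0,
0.069, 0.0, 0.001, 0.128, 0.359, 0.798, 1.0,
0.069, 0.0, 0.001, 0.128, 0.401, 0.777, 1.0,
```

Tracking is accurate.

Emit:
arm_command(targets=[0.07, 0, 0, 0.13, 0.13, 0.86, 1, 0.07, 0, 0, 0.13, 0.18, 0.86, 1, 0.07, 0, 0, 0.13, 0.23, 0.85, 1, 0.07, 0, 0, 0.13, 0.27, 0.83, 1, 0.07, 0, 0, 0.13, 0.32, 0.82, 1, 0.07, 0, 0, 0.13, 0.36, 0.8, 1, 0.07, 0, 0, 0.13, 0.4, 0.78, 1, 0, 0, 0, 0, 0, 0, 1])

```text
time: 1.82
ee_pos: [0.4526, 0.1657, 0.1622]
eef_rot: [-0.511, -0.487, 0.515, -0.487]
ft_force: [0.5, -0.7, -0.4]
width: 0.087
```

```bash
cat > look.py <<'E'
from plan import *
def look(name):
    s=st(); im=camera("wrist")[:,:,::-1].copy(); cv2.imwrite(f"pics/{name}.png",im); return s,im
E
python3 -c "
from look import *
s,im=look('w1'); print(wproj(s,[.447,.219,.01]))"
```

```text
1.82 [0.4526 0.1657 0.1622] [ 0.5 -0.7 -0.4] 0.087
[249.22021378 136.77208573]
```

View pics/w1.png

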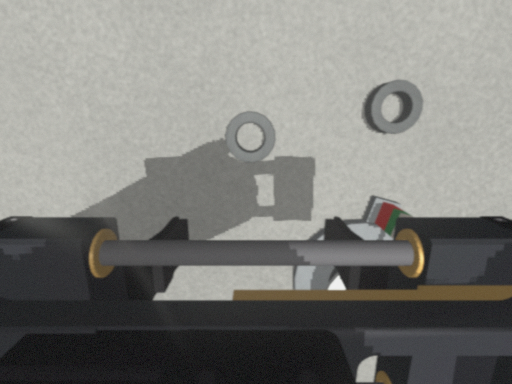

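```bash
python3 -c "
from plan import *
s=st()
print(wback(s,(250.3,136.5),.016))
print(s['joint_positions'].round(2))
plan([.4475,.219,.06],0,1)
plan([.4475,.219,.011],0,1)"
```

```text
1.87 [0.4519 0.1675 0.1624] [0.4 0.3 0.1] 0.0868
[0.44738703 0.22144278 0.016     ]
[-0.76  0.08  0.33  1.95 -0.03  1.13 -0.47]
5 rows; dist 0.115 rot 2.8
-0.012, 0.001, 0.001, 0.818, -0.051, -0.413, 1.0,
-0.012, 0.001, 0.001, 0.818, -0.048, -0.413, 1.0,
-0.012, 0.001, 0.001, 0.818, -0.045, -0.413, 1.0,
-0.012, 0.001, 0.001, 0.818, -0.042, -0.412, 1.0,
-0.012, 0.001, 0.001, 0.819, -0.038, -0.412, 1.0,
7 rows; dist 0.16 rot 2.8
-0.009, 0.001, 0.001, 0.864, -0.035, -0.296, 1.0,
-0.009, 0.001, 0.001, 0.864, -0.034, -0.296, 1.0,
-0.009, 0.001, 0.001, 0.864, -0.032, -0.296, 1.0,
-0.009, 0.001, 0.001, 0.864, -0.031, -0.295, 1.0,
-0.009, 0.001, 0.001, 0.865, -0.029, -0.295, 1.0,
-0.009, 0.001, 0.001, 0.865, -0.028, -0.295, 1.0,
-0.009, 0.001, 0.001, 0.865, -0.027, -0.295, 1.0,
```

Emit:
arm_command(targets=[0, 0, 0, 0.8, -0.05, -0.42, 1, 0, 0, 0, 0.8, -0.05, -0.42, 1, 0, 0, 0, 0.8, -0.05, -0.42, 1, 0, 0, 0, 0.8, -0.05, -0.42, 1, 0, 0, 0, 0.8, -0.03, -0.42, 1, 0, 0, 0, 0, 0, 0, 1])

```text
time: 2.37
ee_pos: [0.4501, 0.2235, 0.0603]
eef_rot: [0.512, 0.488, -0.512, 0.487]
ft_force: [-1.3, -0.9, -0.7]
width: 0.0872
```

```bash
python3 -c "
from plan import *
s=st()
plan([.4475,.220,.026],0,1)"
```

```text
2.37 [0.4501 0.2235 0.0603] [-1.3 -0.9 -0.7] 0.0872
2 rows; dist 0.035 rot 2.8
-0.032, -0.001, 0.0, 0.687, -0.048, 0.073, 1.0,
-0.032, -0.001, 0.0, 0.687, -0.051, 0.071, 1.0,
```

Emit:
arm_command(targets=[-0.03, 0, 0, 0.68, -0.05, 0.07, 1, -0.03, 0, 0, 0.68, -0.05, 0.07, 1, 0, 0, 0, 0, 0, 0, 0.4, 0, 0, 0, 0, 0, 0, 0.4, 0, 0, 0, 0, 0, 0, 0.4, 0, 0, 0, 0, 0, 0, 0.4, 0, 0, 0, 0, 0, 0, 0.4], newtons=30)

```text
time: 2.95
ee_pos: [0.4496, 0.2216, 0.0312]
eef_rot: [0.502, 0.5, -0.498, 0.5]
ft_force: [-0.3, -0.5, 1.1]
width: 0.0615
```

Emit:
arm_command(targets=[0, 0, 0, 0.2, 0, 0.06, 0.6, 0, 0, 0, 0, 0, 0, 0.6, 0, 0, 0, 0, 0, 0, 0.3, 0, 0, 0, 0, 0, 0, 0.3, 0, 0, 0, 0, 0, 0, 0.3, 0, 0, 0, 0, 0, 0, 0.3], newtons=30)

```text
time: 3.45
ee_pos: [0.4505, 0.2206, 0.0277]
eef_rot: [0.503, 0.5, -0.498, 0.5]
ft_force: [0.1, 0.5, -0.8]
width: 0.0505
```

```bash
python3 -c "
from look import *
look('w2')"
```

```text
3.45 [0.4505 0.2206 0.0277] [ 0.1  0.5 -0.8] 0.0505
```

View pics/w2.png

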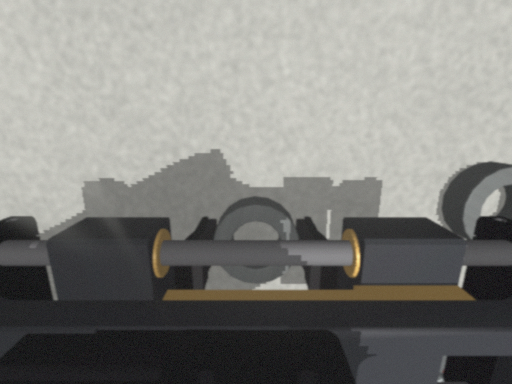

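```bash
python3 -c "
from plan import *
s=st()
for dy in (-.005,0,.005): print(dy,wproj(s,s['ee_pos']+[0,dy,-.0077]))
plan([.45,.2206,.135],0,.3)
plan([.563,.041,.15],0,.3)"
```

```text
3.5 [0.4505 0.2206 0.0277] [ 0.2 -0.5  0.5] 0.0504
-0.005 [256.43799597 250.28277413]
0 [256.44404515 242.54859912]
0.005 [256.45018821 234.69439651]
5 rows; dist 0.107 rot 0.4
0.0, -0.001, -0.001, -0.859, 0.0, -0.005, 0.3,
0.0, -0.001, -0.001, -0.859, -0.001, -0.004, 0.3,
0.0, -0.001, -0.001, -0.859, -0.002, -0.003, 0.3,
0.0, -0.001, -0.001, -0.859, -0.002, -0.002, 0.3,
0.0, -0.001, -0.001, -0.859, -0.003, -0.001, 0.3,
11 rows; dist 0.245 rot 0.4
0.0, -0.001, -0.001, -0.447, 0.412, 0.65, 0.3,
0.0, -0.001, -0.001, -0.446, 0.411, 0.651, 0.3,
0.0, -0.001, -0.001, -0.446, 0.411, 0.651, 0.3,
0.0, -0.001, -0.001, -0.446, 0.411, 0.651, 0.3,
0.0, -0.001, -0.001, -0.446, 0.411, 0.651, 0.3,
0.0, -0.001, -0.001, -0.446, 0.41, 0.652, 0.3,
0.0, -0.001, -0.001, -0.446, 0.41, 0.652, 0.3,
0.0, -0.001, -0.001, -0.446, 0.41, 0.652, 0.3,
0.0, -0.001, -0.001, -0.445, 0.41, 0.652, 0.3,
0.0, -0.001, -0.001, -0.445, 0.41, 0.653, 0.3,
0.0, -0.001, -0.001, -0.445, 0.409, 0.653, 0.3,
```

Emit:
arm_command(targets=[0, 0, 0, -1, 0, 0, 0.3, 0, 0, 0, -1, 0, 0, 0.3, 0, 0, 0, -0.9, 0.2, 0.4, 0.3, 0, 0, 0, -0.8, 0.4, 0.8, 0.3, 0, 0, 0, -0.8, 0.5, 0.9, 0.3, 0, 0, 0, -0.8, 0.5, 0.9, 0.3, 0, 0, 0, -0.4, 0.5, 0.9, 0.3, 0, 0, 0, 0, 0.5, 0.9, 0.3, 0, 0, 0, 0, 0.5, 0.9, 0.3, 0, 0, 0, 0, 0.5, 0.9, 0.3, 0, 0, 0, 0, 0.5, 0.9, 0.3, 0, 0, 0, 0, 0.4, 0.9, 0.3])

```text
time: 4.5
ee_pos: [0.563, 0.0057, 0.1744]
eef_rot: [0.498, 0.504, -0.496, 0.502]
ft_force: [0.3, 0.1, -2.3]
width: 0.0503
```

```bash
python3 -c "
from look import *
s,im=look('w3'); print(wproj(s,[.563,.041,.117]))"
```

```text
4.5 [0.563  0.0057 0.1744] [ 0.3  0.1 -2.3] 0.0503
[257.10994215 169.49601532]
```

View pics/w3.png

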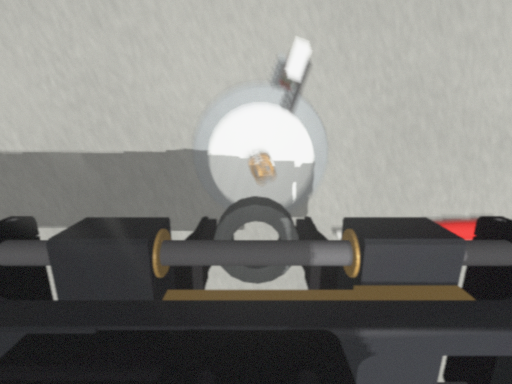

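Emit:
arm_command(targets=[0, 0, 0, 0, 0, 0.2, 0.3, 0, 0, 0, 0, 0, 0, 0.3, 0, 0, 0, 0, 0, 0, 0.3])

```text
time: 4.8
ee_pos: [0.5637, -0.0082, 0.1734]
eef_rot: [0.499, 0.501, -0.5, 0.5]
ft_force: [0.2, -0.4, -1.9]
width: 0.0501
```

```bash
python3 -c "
from look import *
s,im=look('w4'); print(wproj(s,[.563,.041,.117]),wproj(s,[.563,.041,.06]))
cv2.imwrite('pics/w4z.png',cv2.resize(im[20:300,170:350],None,fx=2.1,fy=2.1,interpolation=2))"
```

```text
4.8 [ 0.5637 -0.0082  0.1734] [ 0.2 -0.4 -1.9] 0.0501
[255.84092385 150.28623306] [256.04181939 143.83847048]
```

View pics/w4z.png

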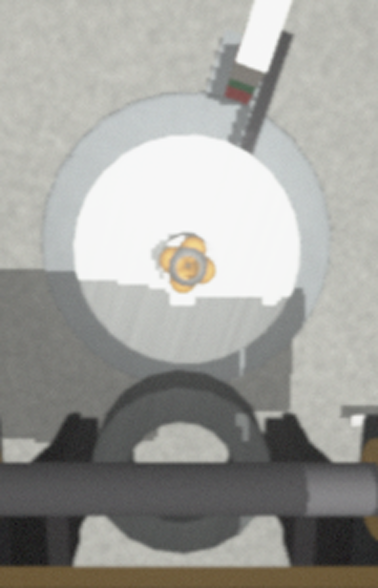

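```bash
python3 -c "
from look import *
s=st()
print('stud',wback(s,(259,146.2),.117))
for z in (.055,.06,.065,.07):
  c=wback(s,(259,138),z); 
  print(z,c.round(4), (wproj(s,c+[-.05,0,0])-wproj(s,c+[.05,0,0])).round(1))
# held ring
for dy in (0,.002,.004):
  c=s['ee_pos']+[0,dy,-.0177]; a=np.linspace(0,6.28,200)
  q=np.array([wproj(s,c+[.026*np.cos(t),.026*np.sin(t),h]) for t in a for h in(.01,-.01)]); print(dy,q.min(0),q.max(0))
"
```

```text
4.85 [ 0.5636 -0.0081  0.1734] [-0.1 -0.  -2.7] 0.0504
stud [0.56513837 0.04397401 0.117     ]
0.055 [0.5656 0.0461 0.055 ] [-106.9   -0.4]
0.06 [0.5656 0.0464 0.06  ] [-109.    -0.4]
0.065 [0.5655 0.0466 0.065 ] [-111.2   -0.4]
0.07 [0.5655 0.0469 0.07  ] [-113.5   -0.4]
0 [212.60653251 191.48375445] [300.48117286 281.25721894]
0.002 [212.47925317 188.44528468] [300.63349153 278.38170493]
0.004 [212.35116129 185.38887704] [300.78678257 275.48859358]
```

```bash
python3 -c "
from look import *
plan([.565,.0455,.1734],0,.3)"
```

```text
3 rows; dist 0.054 rot 0.2
0.001, 0.001, 0.001, -0.002, 0.02, -0.715, 0.3,
0.001, 0.001, 0.001, -0.001, 0.02, -0.715, 0.3,
0.001, 0.001, 0.001, -0.001, 0.019, -0.715, 0.3,
```

Emit:
arm_command(targets=[0, 0, 0, 0, 0.02, -0.72, 0.3, 0, 0, 0, 0, 0.02, -0.72, 0.3, 0, 0, 0, 0, 0.02, -0.6, 0.3, 0, 0, 0, 0, 0, 0, 0.3, 0, 0, 0, 0, 0, 0, 0.3])

```text
time: 5.27
ee_pos: [0.5629, 0.0494, 0.173]
eef_rot: [0.497, 0.503, -0.499, 0.501]
ft_force: [-0.0, 0.0, -1.8]
width: 0.0503
```

```bash
python3 -c "
from look import *
plan([.565,.0455,.14],0,.3)
cv2.imwrite('pics/s5.png',cv2.resize(camera('side')[120:230,180:300,::-1],None,fx=5,fy=5,interpolation=2))"
```

```text
2 rows; dist 0.033 rot 0.5
0.005, 0.0, 0.002, 0.66, 0.043, 0.079, 0.3,
0.005, 0.0, 0.002, 0.66, 0.043, 0.079, 0.3,
```

View pics/s5.png

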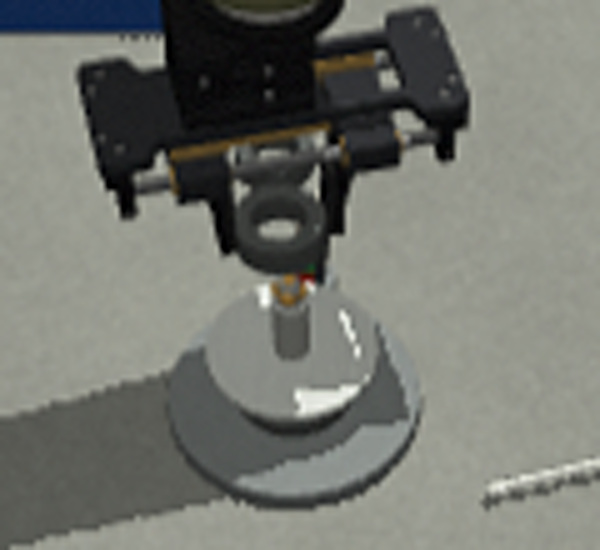

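Emit:
arm_command(targets=[0, 0, 0, 0.1, 0.09, 0.16, 0.3, 0, 0, 0, 0.6, 0, 0, 0.3, 0, 0, 0, 0.5, 0, 0, 0.3, 0, 0, 0, 0, 0, 0, 0.3])

```text
time: 5.65
ee_pos: [0.5656, 0.0435, 0.1422]
eef_rot: [0.498, 0.502, -0.498, 0.501]
ft_force: [-0.7, 0.2, -2.8]
width: 0.0503
```

```bash
python3 -c "
from look import *
plan([.565,.0455,.113],0,.3)
cv2.imwrite('pics/s6.png',cv2.resize(camera('side')[120:230,180:300,::-1],None,fx=5,fy=5,interpolation=2))"
```

```text
2 rows; dist 0.029 rot 0.4
0.005, 0.0, 0.001, 0.583, -0.011, -0.04, 0.3,
0.005, 0.0, 0.001, 0.583, -0.011, -0.04, 0.3,
```

View pics/s6.png

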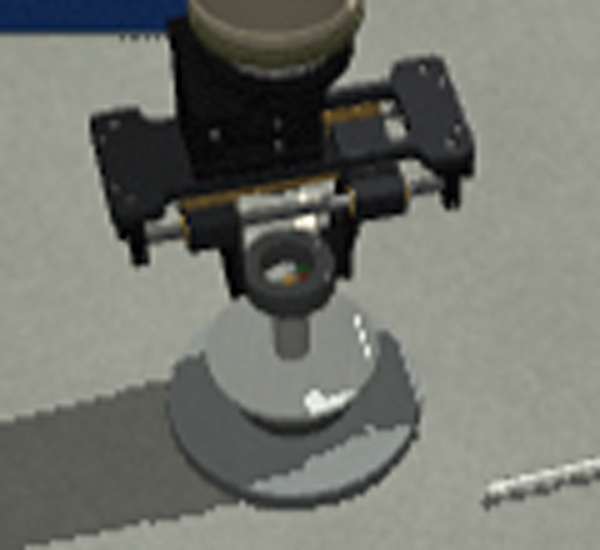

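Emit:
arm_command(targets=[0, 0, 0, 0.5, 0, -0.05, 0.3, 0, 0, 0, 0.55, 0, 0, 0.3, 0, 0, 0, 0.2, 0, 0, 0.3])

```text
time: 5.95
ee_pos: [0.5673, 0.0437, 0.1119]
eef_rot: [0.5, 0.501, -0.498, 0.502]
ft_force: [0.8, 0.5, -2.3]
width: 0.0507
```

Emit:
arm_command(targets=[0, 0, 0, 0, 0, 0, 1, 0, 0, 0, 0, 0, 0, 1, 0, 0, 0, 0, 0, 0, 1, 0, 0, 0, -1, 0, 0, 1, 0, 0, 0, -1, 0, 0, 1, 0, 0, 0, -1, 0, 0, 1, 0, 0, 0, -1, 0, 0.8, 1, 0, 0, 0, -0.3, 0, 0.9, 1, 0, 0, 0, 0, 0, 0.9, 1, 0, 0, 0, 0, 0, 0, 1])

```text
time: 6.78
ee_pos: [0.5694, -0.0227, 0.2299]
eef_rot: [0.501, 0.5, -0.495, 0.504]
ft_force: [0.3, -0.2, -0.5]
width: 0.0865
```

```bash
python3 -c "
from look import *
s,im=look('w7')
cv2.imwrite('pics/w7z.png',cv2.resize(im[20:300,130:390],None,fx=2.1,fy=2.1,interpolation=2))
sd=camera('side')[:,:,::-1]; cv2.imwrite('pics/s7.png',sd)
cv2.imwrite('pics/s7z.png',cv2.resize(sd[120:230,180:300],None,fx=5,fy=5,interpolation=2))
"
```

```text
6.78 [ 0.5694 -0.0227  0.2299] [ 0.3 -0.2 -0.5] 0.0865
```

View pics/w7z.png

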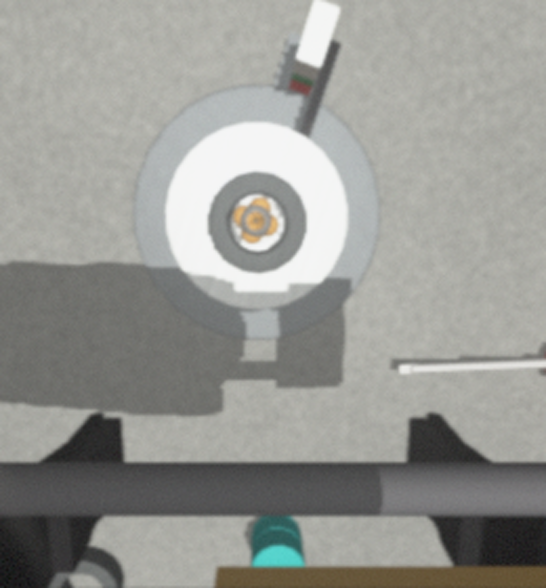

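View pics/s7z.png

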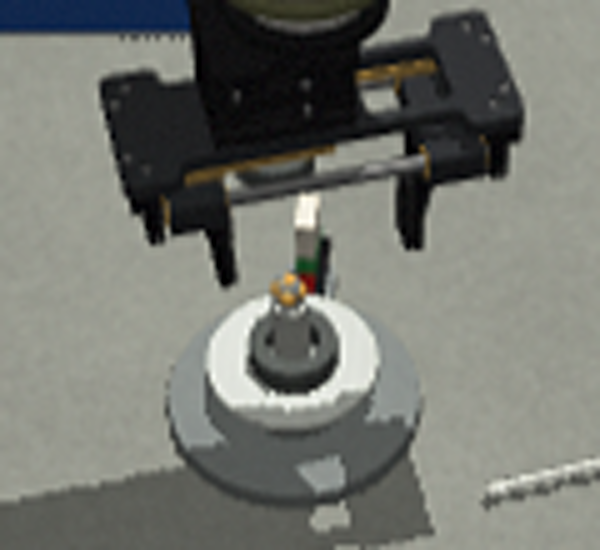

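```bash
cat >> plan.py <<'E'
def planR(p,R1,f,n=None,step=.024):
    s=read_state(); R0=Ro.from_quat(s["eef_rot"]); R1=Ro.from_matrix(R1); p0=s["ee_pos"]; p=np.array(p,float)
    dr=np.degrees((R0.inv()*R1).magnitude()); d=np.linalg.norm(p-p0)
    n=n or max(1,int(np.ceil(max(d/step,dr/6.8))))
    sl=Slerp([0,1],Ro.concatenate([R0,R1])); print(n,"rows",d.round(3),dr.round(1))
    for i in range(n):
        Ra,Rb=sl(i/n),sl((i+1)/n); w=(Ra.inv()*Rb).as_rotvec()/(np.pi/4); t=Ra.inv().apply((p-p0)/n)/.025
        print(*[round(float(v),2)+0 for v in [*w,*t,f]],sep=", ",end=",\n")
E
cat > view.py <<'E'
from plan import *
xd=np.array([.95,-.313,0]);yd=np.array([.313,.95,0]);S=np.array([.565,.0435,0])
def pose(dist,elev,tgt,psi=0):
    e=np.radians(elev); a=np.radians(psi); h=xd*np.cos(a)+yd*np.sin(a)
    look=-h*np.cos(e)-np.array([0,0,1])*np.sin(e)
    b=np.arctan2(.2525,.9676); # look = cos b x + sin b z ; rotate
    side=np.cross(look,[0,0,1]); side/=np.linalg.norm(side) # image right
    up=np.cross(side,look); y=side
    # cam y(down)=-up = z*.9676 - .2525*x  -> 
    x=np.cos(b)*look+np.sin(b)*up; z=np.cross(x,y)
    R=np.c_[x,y,z]; cam=tgt-look*dist; T=calibration("wrist")["tool_from_camera"]
    return cam-R@T[:3,3],R,cam
if __name__=="__main__":
    G=S+.088*yd+[0,0,.05]
    for e in (60,50,40):
        p,R,c=pose(.32,e,G); print(e,p.round(3),c.round(3),"tip",(p+R[:,0]*.022).round(3),"axes",R[:,0].round(2),R[:,2].round(2))
        for q in (-.0585,.0585): print((p+R[:,0]*.022+R[:,1]*q).round(3))
E
python3 view.py
```

```text
60 [0.698 0.093 0.178] [0.745 0.077 0.327] tip [0.683 0.097 0.163] axes [-0.67  0.22 -0.71] [ 0.68 -0.22 -0.7 ]
[0.665 0.042 0.163]
[0.701 0.153 0.163]
50 [0.717 0.086 0.157] [0.788 0.063 0.295] tip [0.7   0.092 0.145] axes [-0.77  0.26 -0.58] [ 0.55 -0.18 -0.82]
[0.682 0.036 0.145]
[0.719 0.147 0.145]
40 [0.733 0.081 0.133] [0.825 0.05  0.256] tip [0.714 0.087 0.123] axes [-0.86  0.28 -0.43] [ 0.41 -0.13 -0.9 ]
[0.696 0.032 0.123]
[0.733 0.143 0.123]
```

```bash
python3 -c "
from view import *
G=S+.088*yd+[0,0,.05]
p,R,c=pose(.26,55,G); print(p,c,R[:,0],'tip',p+R[:,0]*.022)
p,R,c=pose(.36,55,G); print(p)
planR(p,R,.3)
"
```

```text
[0.67531772 0.10004769 0.11914336] [0.73421738 0.08042235 0.26297953] [-0.72368879  0.23843641 -0.64774756] tip [0.65939656 0.10529329 0.10489292]
[0.72980748 0.08209475 0.20105857]
13 rows 0.191 84.9
-0.11, 0.07, -0.05, 0.09, 0.5, -0.3, 0.3,
-0.11, 0.07, -0.05, 0.09, 0.52, -0.25, 0.3,
-0.11, 0.07, -0.05, 0.08, 0.55, -0.2, 0.3,
-0.11, 0.07, -0.05, 0.06, 0.57, -0.15, 0.3,
-0.11, 0.07, -0.05, 0.05, 0.58, -0.09, 0.3,
-0.11, 0.07, -0.05, 0.03, 0.59, -0.04, 0.3,
-0.11, 0.07, -0.05, 0.0, 0.59, 0.01, 0.3,
-0.11, 0.07, -0.05, -0.03, 0.58, 0.07, 0.3,
-0.11, 0.07, -0.05, -0.05, 0.57, 0.12, 0.3,
-0.11, 0.07, -0.05, -0.09, 0.56, 0.16, 0.3,
-0.11, 0.07, -0.05, -0.12, 0.54, 0.2, 0.3,
-0.11, 0.07, -0.05, -0.16, 0.51, 0.24, 0.3,
-0.11, 0.07, -0.05, -0.19, 0.48, 0.28, 0.3,
```

```bash
sed -i 's/side=np.cross(look,\[0,0,1\])/side=-np.cross(look,[0,0,1])/' view.py; python3 -c "
from view import *
G=S+.088*yd+[0,0,.05]
for d,e in ((.2,50),(.24,45),(.24,55)):
  p,R,c=pose(d,e,G); print(p,c,R[:,0],'tip',p+R[:,0]*.022)
p,R,c=pose(.24,50,G); print(p,c,R[:,0],'tip',p+R[:,0]*.022)
planR(p+[0,0,.06],R,.3)
"
```

```text
[0.59788916 0.12511946 0.10603972] [0.71467365 0.0868615  0.20320889] [-0.40715017  0.13414527 -0.90356382] tip [0.58893185 0.12807065 0.08616131]
[0.62937781 0.11474477 0.13361537] [0.75376435 0.07398214 0.21970563] [-0.48040777  0.15828172 -0.86278025] tip [0.61880884 0.11822697 0.1146342 ]
[0.61502529 0.11947355 0.13908792] [0.72331943 0.08401294 0.24659649] [-0.3307939   0.10898789 -0.93747071] tip [0.60774782 0.12187129 0.11846357]
[0.62231509 0.11707176 0.1366815 ] [0.73909958 0.07881379 0.23385067] [-0.40715017  0.13414527 -0.90356382] tip [0.61335778 0.12002295 0.11680309]
17 rows 0.149 111.1
0.14, -0.02, -0.03, 0.08, 0.13, -0.32, 0.3,
0.14, -0.02, -0.03, 0.07, 0.09, -0.33, 0.3,
0.14, -0.02, -0.03, 0.06, 0.06, -0.34, 0.3,
0.14, -0.02, -0.03, 0.05, 0.02, -0.35, 0.3,
0.14, -0.02, -0.03, 0.05, -0.01, -0.35, 0.3,
0.14, -0.02, -0.03, 0.04, -0.05, -0.34, 0.3,
0.14, -0.02, -0.03, 0.04, -0.09, -0.34, 0.3,
0.14, -0.02, -0.03, 0.03, -0.12, -0.33, 0.3,
0.14, -0.02, -0.03, 0.03, -0.16, -0.31, 0.3,
0.14, -0.02, -0.03, 0.03, -0.19, -0.29, 0.3,
0.14, -0.02, -0.03, 0.03, -0.22, -0.27, 0.3,
0.14, -0.02, -0.03, 0.03, -0.25, -0.25, 0.3,
0.14, -0.02, -0.03, 0.03, -0.27, -0.22, 0.3,
0.14, -0.02, -0.03, 0.04, -0.29, -0.19, 0.3,
0.14, -0.02, -0.03, 0.04, -0.31, -0.16, 0.3,
0.14, -0.02, -0.03, 0.05, -0.33, -0.12, 0.3,
0.14, -0.02, -0.03, 0.05, -0.34, -0.09, 0.3,
```

```bash
python3 -c "
from view import *
G=S+.088*yd+[0,0,.11]
p,R,c=pose(.24,48,G,15); print(p,c,R[:,0],'tip',p+R[:,0]*.022)
planR(p,R,.3)
"
```

```text
[0.62689775 0.12494909 0.19553301] [0.75291692 0.11803354 0.28835476] [-0.45922387  0.02596157 -0.88805936] tip [0.61679482 0.12552025 0.17599571]
15 rows 0.158 97.1
0.14, -0.03, -0.03, 0.09, 0.16, -0.38, 0.3,
0.14, -0.03, -0.03, 0.08, 0.12, -0.4, 0.3,
0.14, -0.03, -0.03, 0.07, 0.08, -0.41, 0.3,
0.14, -0.03, -0.03, 0.05, 0.03, -0.42, 0.3,
0.14, -0.03, -0.03, 0.04, -0.01, -0.42, 0.3,
0.14, -0.03, -0.03, 0.03, -0.05, -0.42, 0.3,
0.14, -0.03, -0.03, 0.03, -0.1, -0.41, 0.3,
0.14, -0.03, -0.03, 0.02, -0.14, -0.4, 0.3,
0.14, -0.03, -0.03, 0.01, -0.18, -0.38, 0.3,
0.14, -0.03, -0.03, 0.01, -0.22, -0.36, 0.3,
0.14, -0.03, -0.03, 0.01, -0.26, -0.33, 0.3,
0.14, -0.03, -0.03, 0.01, -0.29, -0.3, 0.3,
0.14, -0.03, -0.03, 0.01, -0.32, -0.27, 0.3,
0.14, -0.03, -0.03, 0.01, -0.35, -0.24, 0.3,
0.14, -0.03, -0.03, 0.01, -0.37, -0.2, 0.3,
```

Emit:
arm_command(targets=[0.14, -0.03, -0.03, 0.09, 0.16, -0.38, 0.6, 0.14, -0.03, -0.03, 0.08, 0.12, -0.4, 0.6, 0.14, -0.03, -0.03, 0.07, 0.08, -0.41, 0.6, 0.14, -0.03, -0.03, 0.05, 0.03, -0.42, 0.6, 0.14, -0.03, -0.03, 0.04, 0, -0.42, 0.6, 0.14, -0.03, -0.03, 0.03, -0.05, -0.42, 0.6, 0.14, -0.03, -0.03, 0.03, -0.1, -0.41, 0.6, 0.14, -0.03, -0.03, 0.02, -0.14, -0.4, 0.6, 0.14, -0.03, -0.03, 0, -0.18, -0.38, 0.6, 0.14, -0.03, -0.03, 0, -0.22, -0.36, 0.6, 0.14, -0.03, -0.03, 0, -0.26, -0.33, 0.6, 0.14, -0.03, -0.03, 0, -0.29, -0.3, 0.6])

```text
time: 7.88
ee_pos: [0.6192, 0.1159, 0.2015]
eef_rot: [-0.559, -0.071, 0.823, -0.071]
ft_force: [0.2, -0.1, -0.2]
width: 0.0522
```

```bash
python3 -c "
from view import *
G=S+.088*yd+[0,0,.11]
p,R,c=pose(.24,48,G,15); print(read_state()['joint_positions'].round(2))
planR(p,R,.6)
"
```

```text
[-0.59  0.72  0.63  1.17 -0.37  1.75 -1.37]
3 rows 0.014 15.8
0.1, -0.04, -0.03, 0.03, -0.09, -0.15, 0.6,
0.1, -0.04, -0.03, 0.03, -0.11, -0.14, 0.6,
0.1, -0.04, -0.03, 0.03, -0.12, -0.14, 0.6,
```

Emit:
arm_command(targets=[0.1, -0.04, -0.03, 0.03, -0.09, -0.15, 0.6, 0.1, -0.04, -0.03, 0.03, -0.1, -0.14, 0.6, 0.1, -0.04, -0.03, 0.03, -0.1, -0.14, 0.6, 0, 0, 0, 0, 0, 0, 0.6, 0, 0, 0, 0, 0, 0, 0.6])

```text
time: 8.3
ee_pos: [0.6263, 0.1346, 0.1899]
eef_rot: [-0.516, 0.012, 0.856, 0.023]
ft_force: [-1.0, 0.5, -0.3]
width: 0.0523
```

```bash
python3 -c "
from look import *
s,im=look('w8')
print(wproj(s,[.593,.127,.05]))
np.save('s8.npy',np.r_[s['ee_pos'],s['eef_rot']])
cv2.imwrite('pics/w8z.png',cv2.resize(im[20:220,140:370],None,fx=3,fy=3,interpolation=2)[::-1,::-1])"
```

```text
8.3 [0.6263 0.1346 0.1899] [-1.   0.5 -0.3] 0.0523
[265.61996895 153.55248176]
```

View pics/w8z.png

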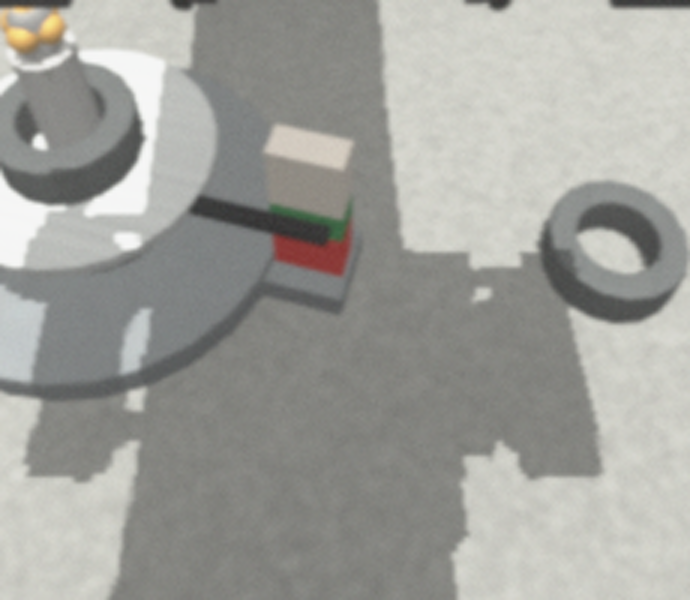

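```bash
cat > fit.py <<'E'
from view import *
from scipy.optimize import least_squares
a=np.load("s8.npy"); s={"ee_pos":a[:3],"eef_rot":a[3:]}
# zoom flipped: full px u=140+(690-1-X)/3 , v=20+(600-1-Y)/3
def z2p(X,Y): return np.array([140+(689-X)/3-.0,20+(599-Y)/3])
gt=[z2p(*q) for q in((265,152),(350,172),(355,140),(278,124))]  # front-left, front-right, back-right, back-left
band=[z2p(270,206),z2p(352,200)] 
red=[z2p(274,259),z2p(341,275)]
pan=[z2p(*q) for q in((217,128),(213,165),(195,199),(160,232),(110,257),(50,269))]
balls=z2p(37,12)
def model(p):
    sx,sy,th,dz,pz,gx,dyaw,dpit,droll=p
    s2={"ee_pos":s["ee_pos"]+[0,0,dz],"eef_rot":(Ro.from_quat(s["eef_rot"])*Ro.from_rotvec([dyaw,dpit,droll])).as_quat()}
    X=np.array([np.cos(th),np.sin(th),0]);Y=np.array([-np.sin(th),np.cos(th),0]);O=np.array([sx,sy,0])
    P=lambda x,y,z:wproj(s2,O+X*x+Y*y+[0,0,z])
    return P
def res(p):
    P=model(p); gx=p[5]; r=[]
    for q,(x,y) in zip(gt,((gx,.075),(gx,.101),(gx-.012,.101),(gx-.012,.075))): r+=list(P(x,y,.078)-q)
    r+=list((P(gx,.075,.053)-band[0]))
    c=np.array([P(.05*np.cos(t),.05*np.sin(t),p[4]) for t in np.linspace(-2,2,400)])
    for q in pan: r.append(np.min(np.linalg.norm(c-q,axis=1)))
    r+=list((p[[0,1]]-[.565,.0435])/.003)+[p[3]/.002,*(p[6:]/.01)]
    return np.array(r)
o=least_squares(res,[.565,.0435,-.32,0,.05,.006,0,0,0]); print(o.x.round(4),o.cost); print(res(o.x).round(1))
J=o.jac; print("sd",np.sqrt(np.diag(np.linalg.inv(J.T@J))).round(4))
P=model(o.x); gx=o.x[5]
f=lambda q:(689-(q[0]-140)*3,599-(q[1]-20)*3)
for z in (.053,.046,.039): print(z,[np.round(f(P(gx,y,z))) for y in(.075,.101)])
for g in (.002,.004,.006,.008,.01):
    print(g,[np.round(f(P(gx+g,y,o.x[4]))) for y in(.05,.075,.095)])
E
python3 fit.py
```

```text
Traceback (most recent call last):
  File "fit.py", line 25, in <module>
    o=least_squares(res,[.565,.0435,-.32,0,.05,.006,0,0,0]); print(o.x.round(4),o.cost); print(res(o.x).round(1))
  File "fit.py", line 21, in res
    c=np.array([P(.05*np.cos(t),.05*np.sin(t),p[4]) for t in np.linspace(-2,2,400)])
                ~^^^^^^^^^^^^^^^^^^^^^^^^^^^^^^^^^^
  File "fit.py", line 15, in <lambda>
    P=lambda x,y,z:wproj(s2,O+X*x+Y*y+[0,0,z])
                   ~~~~~^^^^^^^^^^^^^^^^^^^^^^
  File "h.py", line 14, in wproj
    c=calibration("wrist"); T=c["tool_from_camera"]; R=Ro.from_quat(s["eef_rot"]).as_matrix()
ValueError: time passes only in moves, steps and waits
```

```bash
sed -i '3a import functools\ncalibration=functools.lru_cache(calibration)' h.py; head -6 h.py; python3 fit.py
```

```text
from bench import *
import cv2,numpy as np
from scipy.spatial.transform import Rotation as Ro
import functools
calibration=functools.lru_cache(calibration)
def proj(n,X):
[ 5.660e-01  4.390e-02 -2.814e-01 -8.000e-04  4.970e-02  9.000e-03
 -1.000e-04 -3.700e-03 -1.600e-03] 3.3796392115985747
[-0.4 -1.   0.9  0.4 -0.3 -0.3  0.3 -0.8 -0.3  1.7  0.3  0.1  0.3  0.2
  0.2  0.3  0.3  0.1 -0.4 -0.  -0.4 -0.2]
sd [0.0019 0.0013 0.0243 0.0018 0.0023 0.0018 0.0097 0.0091 0.0088]
0.053 [array([271., 201.]), array([347., 216.])]
0.046 [array([272., 213.]), array([346., 228.])]
0.039 [array([273., 224.]), array([346., 239.])]
0.002 [array([199., 197.]), array([270., 211.]), array([328., 223.])]
0.004 [array([197., 202.]), array([268., 216.]), array([326., 228.])]
0.006 [array([195., 207.]), array([266., 221.]), array([325., 233.])]
0.008 [array([193., 211.]), array([265., 226.]), array([323., 238.])]
0.01 [array([191., 216.]), array([263., 231.]), array([322., 243.])]
```

```bash
python3 -c "
from view import *
G=S+.088*yd+[0,0,.10]
print(read_state()['joint_positions'].round(2))
p,R,c=pose(.22,35,G,15); print(p,c,R[:,0],'tip',p+R[:,0]*.022)
planR(p,R,.6)
"
```

```text
[-0.54  0.84  0.64  1.05 -0.49  1.88 -1.61]
[0.62935324 0.12484745 0.16390268] [0.77251234 0.11692574 0.22618682] [-0.64693438  0.03657352 -0.76187466] tip [0.61512069 0.12565206 0.14714143]
2 rows 0.028 12.5
0.0, -0.14, 0.0, 0.42, 0.2, -0.31, 0.6,
0.0, -0.14, 0.0, 0.39, 0.19, -0.35, 0.6,
```

```bash
python3 -c "
from view import *
G=S+.088*yd+[0,0,.09]
p,R,c=pose(.18,43,G,10); print(p,c,R[:,0],'tip',p+R[:,0]*.022)
planR(p,R,.6)
"
```

```text
[0.59090019 0.12716482 0.13113086] [0.7228606  0.10823822 0.2127597 ] [-0.53009385  0.07672479 -0.84460918] tip [0.57923812 0.12885276 0.11254946]
3 rows 0.069 6.9
0.03, -0.03, -0.02, 0.91, 0.13, 0.04, 0.6,
0.03, -0.03, -0.02, 0.91, 0.14, 0.02, 0.6,
0.03, -0.03, -0.02, 0.9, 0.15, -0.01, 0.6,
```

Emit:
arm_command(targets=[0.03, -0.03, -0.02, 0.9, 0.13, 0.04, 0.6, 0.03, -0.03, -0.02, 0.9, 0.14, 0.02, 0.6, 0, 0, 0, 0.5, 0, 0, 0.6, 0, 0, 0, 0, 0, 0, 0.6, 0, 0, 0, 0, 0, 0, 0.6])

```text
time: 8.77
ee_pos: [0.5949, 0.1328, 0.1414]
eef_rot: [-0.498, 0.017, 0.866, 0.044]
ft_force: [-0.8, -0.2, 0.7]
width: 0.0522
```

```bash
python3 -c "
from look import *
s,im=look('w9'); print(s['joint_positions'].round(2))
np.save('s9.npy',np.r_[s['ee_pos'],s['eef_rot']])
print(wproj(s,[.593,.127,.05]))
cv2.imwrite('pics/w9z.png',cv2.resize(im[60:220,150:370],None,fx=3.5,fy=3.5,interpolation=2)[::-1,::-1])"
```

```text
8.77 [0.5949 0.1328 0.1414] [-0.8 -0.2  0.7] 0.0522
[-0.56  0.83  0.63  1.19 -0.51  1.8  -1.61]
[265.05533253 151.61324222]
```

View pics/w9z.png

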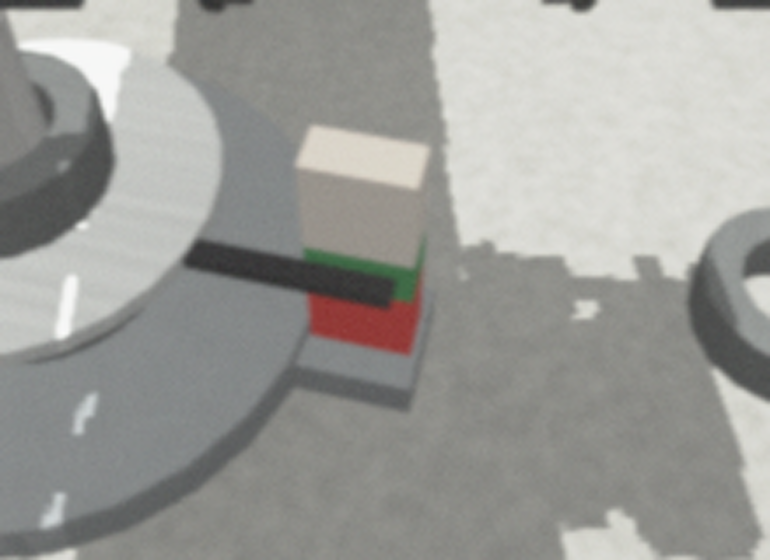

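```bash
cat > fit9.py <<'E'
from view import *
from scipy.optimize import least_squares
a=np.load("s9.npy"); s={"ee_pos":a[:3],"eef_rot":a[3:]}
def z2p(X,Y): return np.array([150+(769-X)/3.5,60+(559-Y)/3.5])
f=lambda q:(round(769-(q[0]-150)*3.5),round(559-(q[1]-60)*3.5))
gt=[z2p(*q) for q in((298,168),(420,189),(429,147),(311,127))]
band=[z2p(304,249),z2p(415,267)]
pan=[z2p(*q) for q in((222,150),(218,182),(205,212),(185,243))]
def model(p):
    sx,sy,th,dz,pz,gx,a,b,c=p
    s2={"ee_pos":s["ee_pos"]+[0,0,dz],"eef_rot":(Ro.from_quat(s["eef_rot"])*Ro.from_rotvec([a,b,c])).as_quat()}
    X=np.array([np.cos(th),np.sin(th),0]);Y=np.array([-np.sin(th),np.cos(th),0]);O=np.array([sx,sy,0])
    return lambda x,y,z:wproj(s2,O+X*x+Y*y+[0,0,z])
def res(p):
    P=model(p); gx=p[5]; r=[]
    for q,(x,y) in zip(gt,((gx,.075),(gx,.101),(gx-.012,.101),(gx-.012,.075))): r+=list(P(x,y,.078)-q)
    r+=list((P(gx,.075,.053)-band[0]))+list((P(gx,.101,.053)-band[1]))
    c=np.array([P(.05*np.cos(t),.05*np.sin(t),p[4]) for t in np.linspace(-.5,2,300)])
    for q in pan: r.append(np.min(np.linalg.norm(c-q,axis=1)))
    r+=list((p[[0,1]]-[.565,.0435])/.002)+[p[3]/.002,*(p[6:]/.01)]
    return np.array(r)
o=least_squares(res,[.565,.0435,-.3,0,.05,.006,0,0,0]); print(o.x.round(4),o.cost); print(res(o.x).round(1))
J=o.jac; print("sd",np.sqrt(np.diag(np.linalg.inv(J.T@J))).round(4))
P=model(o.x); gx=o.x[5]
for z in (.053,.046,.039): print(z,[f(P(gx,y,z)) for y in(.075,.101)])
for g in (.002,.004,.006,.008): print(g,[f(P(gx+g,y,o.x[4])) for y in(.05,.075,.097)])
E
python3 fit9.py; python3 -c "
import cv2
im=cv2.imread('pics/w9.png'); cv2.imwrite('pics/w9y.png',cv2.resize(im[110:175,245:300],None,fx=9,fy=9,interpolation=0)[::-1,::-1])"
```

```text
[ 5.651e-01  4.340e-02 -2.890e-01 -5.000e-04  5.070e-02  9.500e-03
  1.000e-04 -5.300e-03 -7.000e-04] 2.869221282054307
[ 0.6 -0.8 -0.1 -0.6 -0.4 -0.3  0.  -0.6  0.4  1.4 -0.5  0.9  0.1  0.1
  0.1  0.1  0.  -0.  -0.3  0.  -0.5 -0.1]
sd [0.0014 0.0008 0.0235 0.0016 0.0041 0.0018 0.0094 0.0092 0.0089]
0.053 [(303, 244), (417, 264)]
0.046 [(304, 262), (416, 282)]
0.039 [(306, 280), (415, 299)]
0.002 [(194, 239), (301, 257), (397, 274)]
0.004 [(191, 246), (298, 264), (395, 281)]
0.006 [(188, 253), (296, 272), (393, 289)]
0.008 [(185, 260), (294, 279), (392, 297)]
```

View pics/w9y.png

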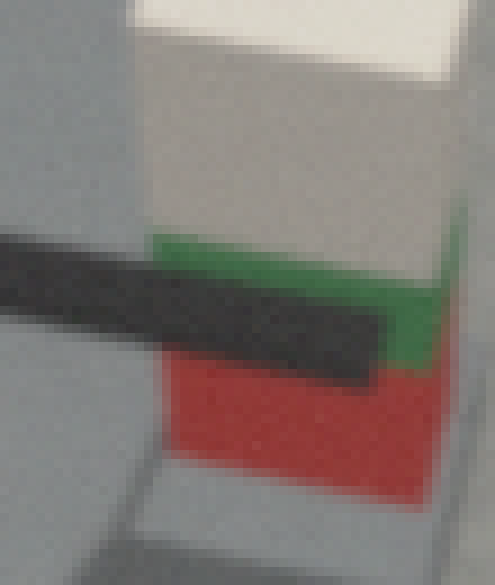

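```bash
python3 -c "
from view import *
planR([.60,.02,.25],yawR(8),.6)
"
```

```text
16 rows 0.157 106.3
-0.14, 0.03, 0.04, -0.26, 0.28, 0.11, 0.6,
-0.14, 0.03, 0.04, -0.25, 0.27, 0.13, 0.6,
-0.14, 0.03, 0.04, -0.25, 0.26, 0.15, 0.6,
-0.14, 0.03, 0.04, -0.24, 0.25, 0.18, 0.6,
-0.14, 0.03, 0.04, -0.24, 0.24, 0.2, 0.6,
-0.14, 0.03, 0.04, -0.24, 0.22, 0.22, 0.6,
-0.14, 0.03, 0.04, -0.24, 0.21, 0.24, 0.6,
-0.14, 0.03, 0.04, -0.24, 0.19, 0.25, 0.6,
-0.14, 0.03, 0.04, -0.24, 0.17, 0.27, 0.6,
-0.14, 0.03, 0.04, -0.24, 0.14, 0.28, 0.6,
-0.14, 0.03, 0.04, -0.24, 0.12, 0.29, 0.6,
-0.14, 0.03, 0.04, -0.24, 0.09, 0.29, 0.6,
-0.14, 0.03, 0.04, -0.25, 0.07, 0.3, 0.6,
-0.14, 0.03, 0.04, -0.25, 0.04, 0.3, 0.6,
-0.14, 0.03, 0.04, -0.26, 0.02, 0.29, 0.6,
-0.14, 0.03, 0.04, -0.26, 0.0, 0.29, 0.6,
```

Emit:
arm_command(targets=[0, 0, 0, -0.9, 0, 0, 0.7, -0.1, 0.03, 0.04, -0.9, 0, 0, 0.7, -0.14, 0.03, 0.04, -0.9, 0, 0, 0.7, -0.14, 0.03, 0.04, -0.6, 0.2, 0, 0.7, -0.14, 0.03, 0.04, 0, 0.5, 0.2, 0.7, -0.14, 0.03, 0.04, 0, 0.5, 0.3, 0.7, -0.14, 0.03, 0.04, 0, 0.5, 0.4, 0.7, -0.14, 0.03, 0.04, 0, 0.5, 0.5, 0.7, -0.14, 0.03, 0.04, 0, 0.5, 0.6, 0.7, -0.14, 0.03, 0.04, 0, 0.4, 0.7, 0.7, -0.14, 0.03, 0.04, 0, 0.4, 0.7, 0.7, -0.14, 0.03, 0.04, 0, 0.3, 0.8, 0.7])

```text
time: 9.82
ee_pos: [0.6253, -0.0123, 0.251]
eef_rot: [-0.526, -0.393, 0.634, -0.409]
ft_force: [0.3, 0.3, -0.7]
width: 0.0608
```

```bash
python3 -c "
from view import *
print(st()['joint_positions'].round(2))
planR([.588,-.295,.20],yawR(8),.7)
"
```

```text
9.82 [ 0.6253 -0.0123  0.251 ] [ 0.3  0.3 -0.7] 0.0608
[-0.47  0.44  0.51  1.37 -0.11  1.49 -0.33]
13 rows 0.29 30.0
-0.05, 0.01, 0.01, 0.26, 0.21, 0.83, 0.7,
-0.05, 0.01, 0.01, 0.25, 0.18, 0.84, 0.7,
-0.05, 0.01, 0.01, 0.25, 0.15, 0.84, 0.7,
-0.05, 0.01, 0.01, 0.24, 0.11, 0.85, 0.7,
-0.05, 0.01, 0.01, 0.23, 0.08, 0.86, 0.7,
-0.05, 0.01, 0.01, 0.23, 0.04, 0.86, 0.7,
-0.05, 0.01, 0.01, 0.22, 0.01, 0.86, 0.7,
-0.05, 0.01, 0.01, 0.21, -0.03, 0.87, 0.7,
-0.05, 0.01, 0.01, 0.2, -0.06, 0.87, 0.7,
-0.05, 0.01, 0.01, 0.19, -0.1, 0.86, 0.7,
-0.05, 0.01, 0.01, 0.18, -0.13, 0.86, 0.7,
-0.05, 0.01, 0.01, 0.18, -0.17, 0.86, 0.7,
-0.05, 0.01, 0.01, 0.17, -0.2, 0.85, 0.7,
```

Emit:
arm_command(targets=[-0.05, 0.01, 0.01, 0.26, 0.21, 0.83, 0.7, -0.05, 0.01, 0.01, 0.25, 0.18, 0.84, 0.7, -0.05, 0.01, 0.01, 0.25, 0.15, 0.84, 0.7, -0.05, 0.01, 0.01, 0.24, 0.1, 0.85, 0.7, -0.05, 0.01, 0.01, 0.23, 0.08, 0.86, 0.7, -0.05, 0.01, 0.01, 0.23, 0.04, 0.86, 0.7, -0.05, 0.01, 0.01, 0.2, 0, 0.86, 0.7, -0.05, 0.01, 0.01, 0.2, -0.03, 0.86, 0.7, -0.05, 0.01, 0.01, 0.2, -0.06, 0.86, 0.7, -0.05, 0.01, 0.01, 0.2, -0.1, 0.86, 0.7, -0.05, 0.01, 0.01, 0.2, -0.13, 0.86, 0.7, 0, 0, 0, 0, 0, 0, 0.7])

```text
time: 10.82
ee_pos: [0.6029, -0.2713, 0.2316]
eef_rot: [0.47, 0.511, -0.474, 0.542]
ft_force: [-1.3, -0.9, 0.7]
width: 0.0609
```

```bash
python3 -c "
from look import *
s,im=look('w10'); print(wproj(s,[.592,-.253,.03]))
planR([.588,-.295,.20],yawR(8),.7)
"
```

```text
10.82 [ 0.6029 -0.2713  0.2316] [-1.3 -0.9  0.7] 0.0609
[245.44603928 156.63360451]
2 rows 0.044 3.1
-0.02, 0.02, -0.02, 0.65, -0.39, 0.46, 0.7,
-0.02, 0.02, -0.02, 0.65, -0.39, 0.46, 0.7,
```

View pics/w10.png

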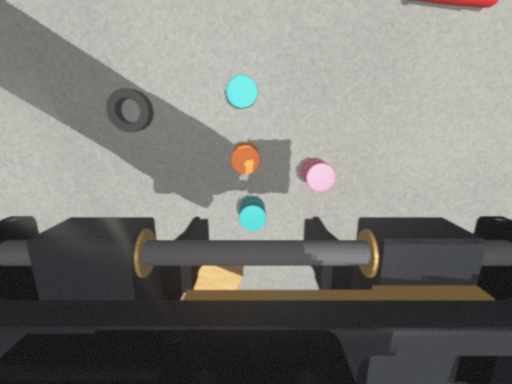

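```bash
python3 -c "
from look import *
s=read_state(); im=cv2.imread('pics/w10.png'); h=cv2.cvtColor(im,cv2.COLOR_BGR2HSV); m=cv2.inRange(h,(3,150,80),(22,255,255)); m[:100]=0;m[200:]=0;m[:,:200]=0;m[:,300:]=0
ys,xs=np.nonzero(m); ob=np.array([xs.min(),ys.min(),xs.max(),ys.max()]); print(ob)
from scipy.optimize import least_squares
a=np.linspace(0,6.28,60)
def bb(p):
  q=np.array([wproj(s,[p[0]+.018*np.cos(t),p[1]+.018*np.sin(t),z]) for t in a for z in (0,.044)]); return np.r_[q.min(0),q.max(0)]
o=least_squares(lambda p:bb(p)-ob-[-.0,0,0,0],[.592,-.253]); print(o.x,o.fun)
"

```

```text
[232 144 258 172]
[ 0.59306712 -0.25280055] [-1.88920742 -2.78639346  1.90824523  2.6984698 ]
```

```bash
python3 -c "
from look import *
planR([.593,-.253,.10],yawR(8),.7)
"
```

```text
6 rows 0.134 3.1
-0.01, 0.01, -0.01, 0.87, -0.08, -0.15, 0.7,
-0.01, 0.01, -0.01, 0.88, -0.08, -0.14, 0.7,
-0.01, 0.01, -0.01, 0.88, -0.07, -0.14, 0.7,
-0.01, 0.01, -0.01, 0.88, -0.07, -0.13, 0.7,
-0.01, 0.01, -0.01, 0.88, -0.07, -0.13, 0.7,
-0.01, 0.01, -0.01, 0.88, -0.06, -0.12, 0.7,
```

Emit:
arm_command(targets=[-0.01, 0.01, -0.01, 0.88, -0.08, -0.15, 0.7, -0.01, 0.01, -0.01, 0.88, -0.08, -0.14, 0.7, -0.01, 0.01, -0.01, 0.88, -0.07, -0.14, 0.7, -0.01, 0.01, -0.01, 0.88, -0.07, -0.13, 0.7, -0.01, 0.01, -0.01, 0.88, -0.07, -0.13, 0.7, 0, 0, 0, 0.7, 0, -0.1, 0.7, 0, 0, 0, 0, 0, 0, 0.7])

```text
time: 11.45
ee_pos: [0.6011, -0.2479, 0.1101]
eef_rot: [0.46, 0.537, -0.46, 0.537]
ft_force: [-1.3, 0.2, -0.2]
width: 0.061
```

```bash
python3 -c "
from look import *
look('w11')
planR([.593,-.253,.03],yawR(8),.7)
"
```

```text
11.45 [ 0.6011 -0.2479  0.1101] [-1.3  0.2 -0.2] 0.061
4 rows 0.083 0.9
0.0, 0.0, 0.0, 0.82, -0.1, 0.03, 0.7,
0.0, 0.0, 0.0, 0.82, -0.1, 0.03, 0.7,
0.0, 0.0, 0.0, 0.82, -0.1, 0.03, 0.7,
0.0, 0.0, 0.0, 0.82, -0.1, 0.03, 0.7,
```

View pics/w11.png

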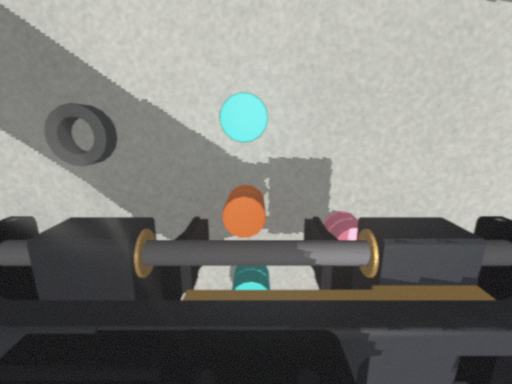

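Emit:
arm_command(targets=[0, 0, 0, 0.4, -0.3, 0.12, 0.7, 0, 0, 0, 0.8, -0.1, 0.03, 0.7, 0, 0, 0, 0.8, 0, 0, 0.7, 0, 0, 0, 0.8, 0, 0, 0.7, 0, 0, 0, 0, 0, 0, 0.7])

```text
time: 11.92
ee_pos: [0.5972, -0.2558, 0.0484]
eef_rot: [0.461, 0.532, -0.457, 0.543]
ft_force: [-1.0, 0.9, -0.9]
width: 0.0609
```

```bash
python3 -c "
from look import *
look('w12')
planR([.593,-.253,.03],yawR(8),.7)
"
```

```text
11.92 [ 0.5972 -0.2558  0.0484] [-1.   0.9 -0.9] 0.0609
1 rows 0.022 1.5
0.02, 0.01, -0.02, 0.82, -0.2, -0.18, 0.7,
```

View pics/w12.png

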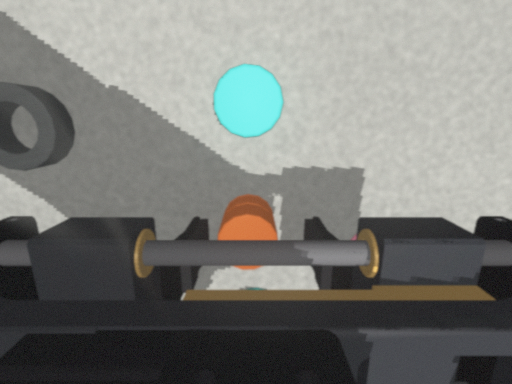

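```bash
python3 -c "
from look import *
s=read_state()
for r in (237,239,241): print(wback(s,(247.5,r),.044))
im=cv2.imread('pics/w12.png'); cv2.imwrite('pics/w12z.png',cv2.resize(im[180:300,190:310],None,fx=5,fy=5))
print(s['ee_pos'])
"
```

```text
[ 0.5925103  -0.25325595  0.044     ]
[ 0.59269989 -0.25451104  0.044     ]
[ 0.59289027 -0.2557714   0.044     ]
[ 0.59818019 -0.2564559   0.05058854]
```

View pics/w12z.png

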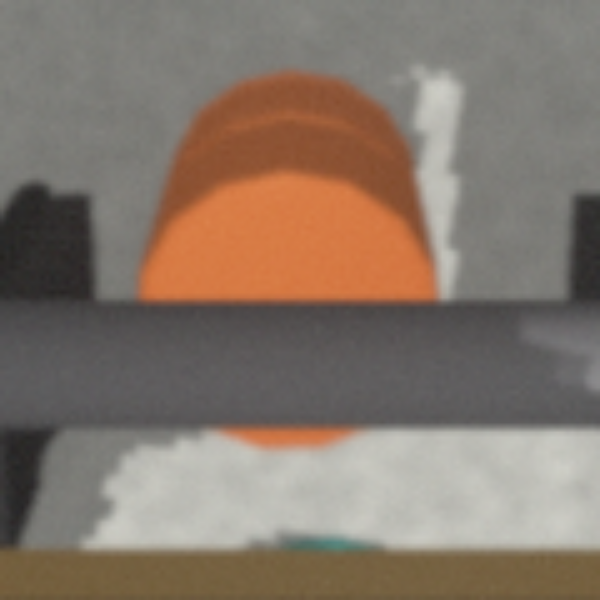

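Emit:
arm_command(targets=[0, 0.01, -0.02, 0.4, -0.2, 0, 0.7, 0, 0, 0, 0.4, 0, 0, 0.7, 0, 0, 0, 0.05, 0, 0, 0.2, 0, 0, 0, 0, 0, 0, 0.2, 0, 0, 0, 0, 0, 0, 0.2, 0, 0, 0, 0, 0, 0, 0.2, 0, 0, 0, 0, 0, 0, 0.2, 0, 0, 0, 0, 0, 0, 0.2], newtons=60)

```text
time: 12.63
ee_pos: [0.5963, -0.2595, 0.0345]
eef_rot: [0.46, 0.535, -0.458, 0.541]
ft_force: [0.3, 0.1, -0.7]
width: 0.035
```

```bash
python3 -c "
from look import *
s,im=look('w13'); print(Ro.from_quat(s['eef_rot']).as_matrix()[:,0].round(3))
"
```

```text
12.63 [ 0.5963 -0.2595  0.0345] [ 0.3  0.1 -0.7] 0.035
[ 0.008 -0.004 -1.   ]
```

View pics/w13.png

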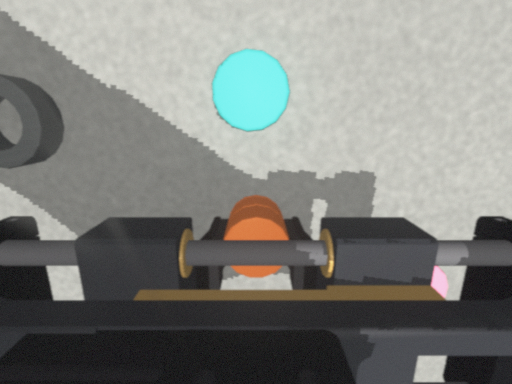

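```bash
python3 -c "
from look import *
s=read_state(); a=np.linspace(0,6.28,90)
im=cv2.imread('pics/w13.png'); cv2.imwrite('pics/w13z.png',cv2.resize(im[180:300,190:310],None,fx=5,fy=5))
for d in (-.002,0,.002,.004):
  q=np.array([wproj(s,s['ee_pos']+[.018*np.cos(t),d+.018*np.sin(t),.0095]) for t in a]); print(d,q.min(0),q.max(0))
planR([.593,-.2575,.20],yawR(8),.2)
"
```

```text
-0.002 [222.15666876 228.52704094] [289.72954143 289.51367293]
0 [222.63070923 224.94402451] [290.44088688 286.36185093]
0.002 [223.10810584 221.33486026] [291.15726108 283.18846614]
0.004 [223.58889437 217.6992609 ] [291.87871754 279.99329652]
7 rows 0.166 1.1
0.0, 0.0, 0.0, -0.95, -0.01, -0.01, 0.2,
0.0, 0.0, 0.0, -0.95, -0.01, -0.01, 0.2,
0.0, 0.0, 0.0, -0.95, -0.01, -0.01, 0.2,
0.0, 0.0, 0.0, -0.95, -0.01, -0.01, 0.2,
0.0, 0.0, 0.0, -0.95, -0.01, -0.01, 0.2,
0.0, 0.0, 0.0, -0.95, -0.01, -0.01, 0.2,
0.0, 0.0, 0.0, -0.95, -0.02, -0.01, 0.2,
```

View pics/w13z.png

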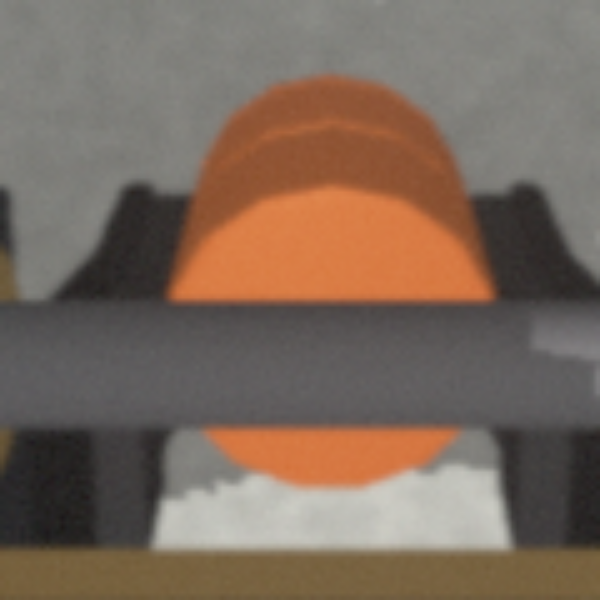

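Emit:
arm_command(targets=[0, 0, 0, -0.95, 0, 0, 0.2, 0, 0, 0, -0.95, 0, 0, 0.2, 0, 0, 0, -0.95, 0, 0, 0.2, 0, 0, 0, -0.95, 0, 0, 0.2, 0, 0, 0, -0.95, 0, -0.3, 0.2, 0, 0, 0, -0.95, 0, -0.6, 0.2, 0, 0, 0, -0.4, 0, -0.9, 0.2, 0, 0, 0, 0, 0, -0.9, 0.2, 0, 0, 0, 0, 0, -0.9, 0.2, 0, 0, 0, 0, 0, -0.9, 0.2, 0, 0, 0, 0, 0, -0.9, 0.2, 0, 0, 0, 0, 0, -0.9, 0.2])

```text
time: 13.68
ee_pos: [0.5685, -0.1039, 0.1951]
eef_rot: [0.463, 0.531, -0.462, 0.539]
ft_force: [0.6, 0.3, -0.2]
width: 0.0347
```

```bash
python3 -c "
from look import *
st()
planR([.5656,-.010,.19],yawR(8),.2)
"
```

```text
13.68 [ 0.5685 -0.1039  0.1951] [ 0.6  0.3 -0.2] 0.0347
4 rows 0.094 0.8
0.0, 0.0, 0.0, 0.04, 0.11, -0.93, 0.2,
0.0, 0.0, 0.0, 0.05, 0.11, -0.93, 0.2,
0.0, 0.0, 0.0, 0.05, 0.1, -0.93, 0.2,
0.0, 0.0, 0.0, 0.05, 0.1, -0.93, 0.2,
```

Emit:
arm_command(targets=[0, 0, 0, 0.05, 0.1, -0.9, 0.2, 0, 0, 0, 0.05, 0.1, -0.9, 0.2, 0, 0, 0, 0.05, 0.1, -0.9, 0.2, 0, 0, 0, 0, 0.1, -0.3, 0.2, 0, 0, 0, 0, 0, 0, 0.2, 0, 0, 0, 0, 0, 0, 0.2, 0, 0, 0, 0, 0, 0, 0.2])

```text
time: 14.27
ee_pos: [0.5666, -0.0204, 0.1922]
eef_rot: [0.462, 0.532, -0.459, 0.541]
ft_force: [-0.0, -0.1, -0.3]
width: 0.0348
```

```bash
python3 -c "
from look import *
s,im=look('w14'); np.save('s14.npy',np.r_[s['ee_pos'],s['eef_rot']]); print(wproj(s,[.565,.0437,.117]))
cv2.imwrite('pics/w14z.png',cv2.resize(im[60:300,160:340],None,fx=2.5,fy=2.5,interpolation=2))
cv2.imwrite('pics/s14.png',cv2.resize(camera('side')[120:230,180:300,::-1],None,fx=5,fy=5,interpolation=2))
"
```

```text
14.27 [ 0.5666 -0.0204  0.1922] [-0.  -0.1 -0.3] 0.0348
[265.93876028 128.63364332]
```

View pics/w14z.png

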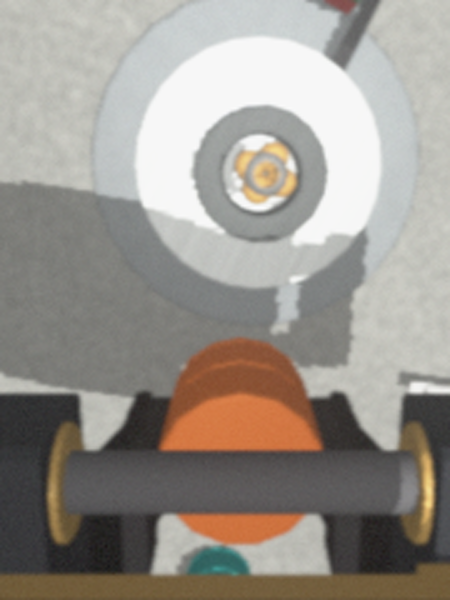

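View pics/s14.png

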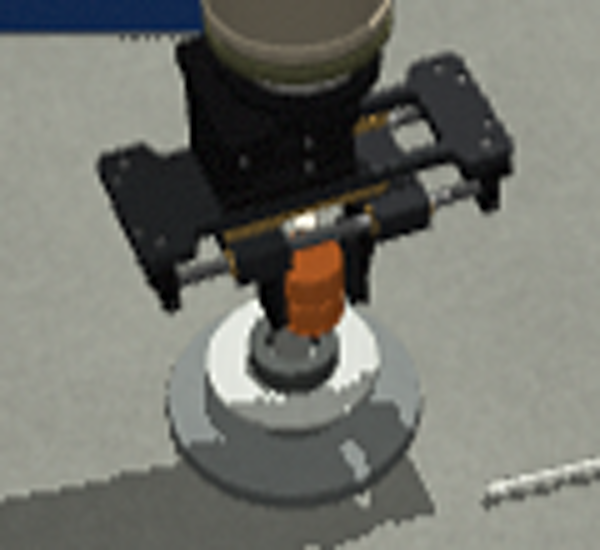

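```bash
python3 -c "
from look import *
a=np.load('s14.npy'); s={'ee_pos':a[:3],'eef_rot':a[3:]}
S=wback(s,(266.6,129.2),.117); print('stud',S)
R=Ro.from_quat(s['eef_rot']).as_matrix(); t=np.linspace(0,6.28,90)
print('toolx',R[:,0])
for d in (0,.002,.004,.006):
  f=lambda r,h:np.array([wproj(s,s['ee_pos']+R@np.array([h,r*np.cos(u),-d+r*np.sin(u)])) for u in t])
  q=f(.018,-.0095); b=f(.018,.0345); print(d,'top',q.min(0).round(1),q.max(0).round(1),'rim min row',b[:,1].min().round(1))
print('obs top',160+160/2.5,60+392/2.5,160+323/2.5,60+543/2.5,'rim',60+338/2.5)
"
```

```text
stud [0.56557381 0.04335746 0.117     ]
toolx [ 0.01199952 -0.00406875 -0.99991973]
0 top [222.5 224.8] [290.3 286.4] rim min row 200.6
0.002 top [222.4 221.1] [290.5 283.2] rim min row 197.8
0.004 top [222.3 217.4] [290.6 279.9] rim min row 194.9
0.006 top [222.2 213.7] [290.7 276.6] rim min row 192.0
obs top 224.0 216.8 289.2 277.2 rim 195.2
```

```bash
python3 -c "
from look import *
planR([.5662,.039,.17],yawR(8),.2)
"
```

```text
3 rows 0.064 1.0
0.0, 0.0, 0.0, 0.29, 0.11, -0.79, 0.2,
0.0, 0.0, 0.0, 0.29, 0.11, -0.79, 0.2,
0.0, 0.0, 0.0, 0.29, 0.11, -0.79, 0.2,
```

Emit:
arm_command(targets=[0, 0, 0, 0.25, 0.11, -0.79, 0.2, 0, 0, 0, 0.25, 0.11, -0.79, 0.2, 0, 0, 0, 0.25, 0.11, -0.5, 0.2, 0, 0, 0, 0, 0, 0, 0.2, 0, 0, 0, 0, 0, 0, 0.2])

```text
time: 14.78
ee_pos: [0.5682, 0.0259, 0.1729]
eef_rot: [0.465, 0.529, -0.462, 0.539]
ft_force: [0.6, 0.1, -0.2]
width: 0.0344
```

```bash
sed -i 's/round(float(v),2)+0 for v in \[\*w,\*t,f\]\],sep/round(float(v),3)+0 for v in [*w,*t,f]],sep/' plan.py; python3 -c "
from look import *
st()
planR([.5662,.039,.165],yawR(8),.2)
cv2.imwrite('pics/s15.png',cv2.resize(camera('side')[120:230,180:300,::-1],None,fx=5,fy=5,interpolation=2))
"
```

```text
14.78 [0.5682 0.0259 0.1729] [ 0.6  0.1 -0.2] 0.0344
1 rows 0.015 0.9
0.002, 0.011, -0.016, 0.312, -0.009, -0.533, 0.2,
```

View pics/s15.png

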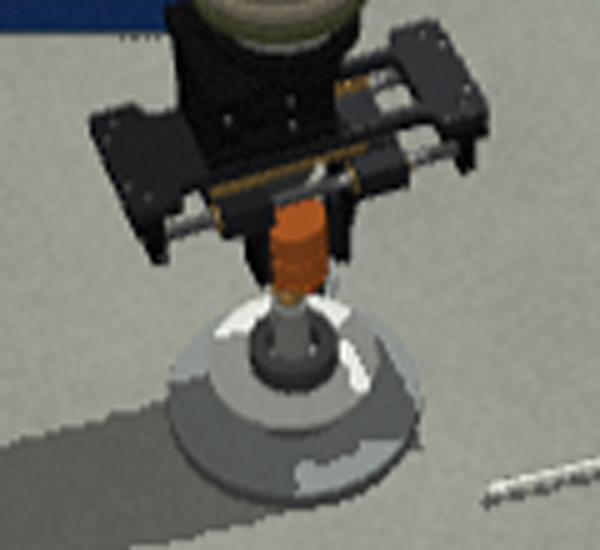

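Emit:
arm_command(targets=[0, 0.01, -0.015, 0.1, 0, -0.53, 0.2, 0, 0, 0, 0.1, 0, 0, 0.2, 0, 0, 0, 0, 0, 0, 0.2, 0, 0, 0, 0, 0, 0, 0.2])

```text
time: 15.17
ee_pos: [0.5666, 0.0373, 0.168]
eef_rot: [0.464, 0.533, -0.465, 0.533]
ft_force: [-0.5, 0.2, 0.2]
width: 0.0347
```

```bash
python3 -c "
from look import *
st()
planR([.5662,.039,.165],yawR(8),.2)
"
```

```text
15.17 [0.5666 0.0373 0.168 ] [-0.5  0.2  0.2] 0.0347
1 rows 0.003 0.1
-0.003, 0.001, 0.0, 0.12, -0.006, -0.071, 0.2,
```

Emit:
arm_command(targets=[0, 0, 0, 0.2, 0, -0.07, 0.2, 0, 0, 0, 0.2, 0, 0, 0.2, 0, 0, 0, 0, 0, 0, 0.2, 0, 0, 0, 0, 0, 0, 0.2])

```text
time: 15.5
ee_pos: [0.5665, 0.0379, 0.1571]
eef_rot: [0.465, 0.533, -0.465, 0.533]
ft_force: [-0.9, 0.5, -0.2]
width: 0.0349
```

```bash
python3 -c "
from look import *
s,im=look('w16')
planR([.5662,.039,.15],yawR(8),.2)
cv2.imwrite('pics/s16.png',np.hstack([cv2.resize(camera('side')[150:210,210:270,::-1],None,fx=7,fy=7,interpolation=2),cv2.resize(im[170:290,200:320],None,fx=3,fy=3.5)]))
"
```

```text
15.5 [0.5665 0.0379 0.1571] [-0.9  0.5 -0.2] 0.0349
1 rows 0.007 0.2
-0.004, 0.001, 0.0, 0.282, -0.002, -0.044, 0.2,
```

View pics/s16.png

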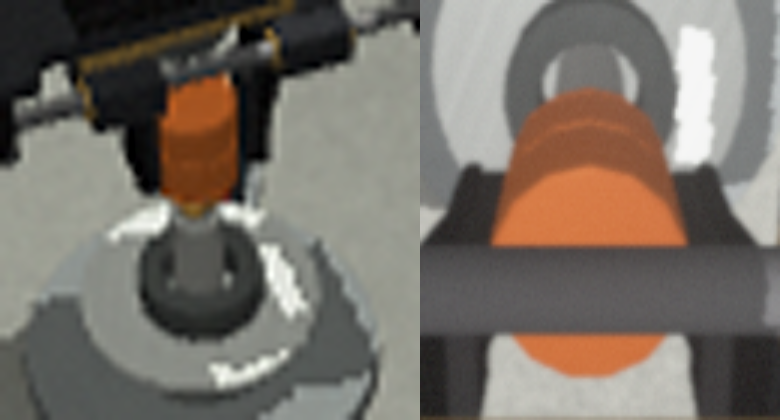

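Emit:
arm_command(targets=[0, 0, 0, 0.15, 0, -0.04, 0.2, 0, 0, 0, 0.15, 0, 0, 0.2, 0, 0, 0, 0, 0, 0, 0.2, 0, 0, 0, 0, 0, 0, 0.2])

```text
time: 15.93
ee_pos: [0.5665, 0.039, 0.1492]
eef_rot: [0.465, 0.532, -0.465, 0.533]
ft_force: [-0.8, 1.0, -0.7]
width: 0.035
```

Emit:
arm_command(targets=[0, 0, 0, 0.12, 0, 0, 0.2, 0, 0, 0, 0.08, 0, 0, 0.2, 0, 0, 0, 0, 0, 0, 0.2])

```text
time: 16.18
ee_pos: [0.5672, 0.0387, 0.1452]
eef_rot: [0.465, 0.532, -0.464, 0.534]
ft_force: [-2.2, -1.3, 2.8]
width: 0.0348
```

Emit:
arm_command(targets=[0, 0, 0, 0.12, 0, 0, 0.2, 0, 0, 0, 0.12, 0, 0, 0.2])

```text
time: 16.35
ee_pos: [0.5679, 0.0385, 0.1417]
eef_rot: [0.466, 0.532, -0.464, 0.534]
ft_force: [-5.3, -0.9, 7.1]
width: 0.0353
```

Emit:
arm_command(targets=[0, 0, 0, 0.15, -0.08, 0, 0.2, 0, 0, 0, 0.15, -0.04, 0, 0.2])

```text
time: 16.52
ee_pos: [0.5659, 0.0383, 0.135]
eef_rot: [0.467, 0.531, -0.463, 0.534]
ft_force: [0.2, -0.3, -1.3]
width: 0.0347
```

Emit:
arm_command(targets=[0, 0, 0, 0.1, 0, 0, 0.2, 0, 0, 0, 0.12, 0, 0, 0.2])

```text
time: 16.68
ee_pos: [0.566, 0.0383, 0.1325]
eef_rot: [0.467, 0.531, -0.463, 0.534]
ft_force: [-24.9, -1.9, 58.9]
width: 0.0349
```

Emit:
arm_command(targets=[0, 0, 0, 0.04, -0.02, 0, 0.2])

```text
time: 16.77
ee_pos: [0.5657, 0.0382, 0.133]
eef_rot: [0.468, 0.531, -0.462, 0.534]
ft_force: [-0.1, 0.1, 0.1]
width: 0.0351
```

Emit:
arm_command(targets=[0, 0, 0, 0.06, 0, 0, 0.2, 0, 0, 0, 0.06, 0, 0, 0.2])

```text
time: 16.93
ee_pos: [0.5658, 0.0383, 0.1328]
eef_rot: [0.468, 0.531, -0.462, 0.534]
ft_force: [-9.7, -1.5, 20.7]
width: 0.0353
```

```bash
python3 -c "
from look import *
s,im=look('w17'); st()
cv2.imwrite('pics/s17.png',np.hstack([cv2.resize(camera('side')[150:210,210:270,::-1],None,fx=7,fy=7,interpolation=2),cv2.resize(im[170:290,200:320],None,fx=3,fy=3.5)]))
st()
"
```

```text
16.93 [0.5658 0.0383 0.1328] [-9.7 -1.5 20.7] 0.0353
16.98 [0.5658 0.0382 0.1328] [-8.1 -0.3 17.7] 0.0352
17.03 [0.5658 0.0382 0.1328] [-9.3 -1.3 18. ] 0.0346
```

View pics/s17.png

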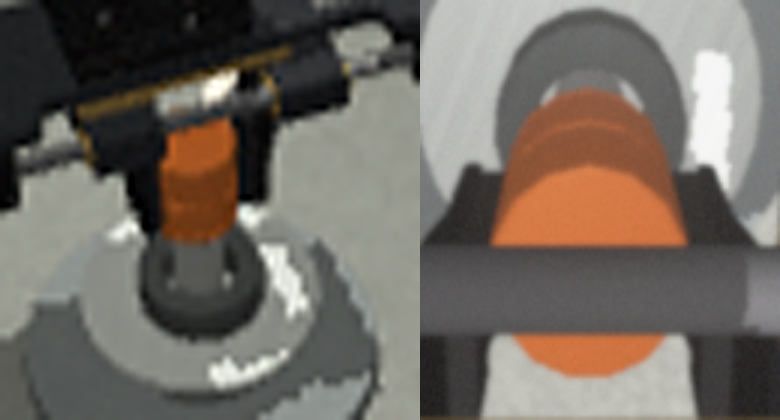

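Emit:
arm_command(targets=[0, 0, 0, 0.07, -0.01, 0, 0.2, 0, 0, 0, 0.08, -0.01, 0, 0.2])

```text
time: 17.2
ee_pos: [0.5658, 0.0382, 0.1327]
eef_rot: [0.469, 0.531, -0.461, 0.534]
ft_force: [-9.9, -1.6, 25.3]
width: 0.0347
```

```bash
python3 -c "
from look import *
st(); camera('top');st(); 
sd=camera('side')[:,:,::-1]; cv2.imwrite('pics/s18.png',sd); st()
t=camera('top')[:,:,::-1]; cv2.imwrite('pics/t18.png',t); st()
"
```

```text
17.2 [0.5658 0.0382 0.1327] [-9.9 -1.6 25.3] 0.0347
17.25 [0.5657 0.0382 0.1328] [-9.5 -0.2 22.6] 0.0348
17.3 [0.5657 0.0382 0.1328] [-10.1  -0.5  23.4] 0.0349
17.35 [0.5658 0.0382 0.1328] [-10.2  -0.3  22.6] 0.0346
```

View pics/s18.png

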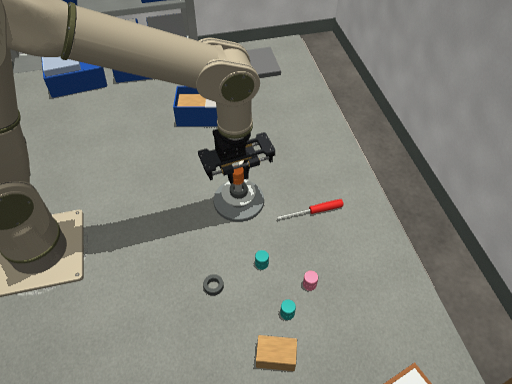

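```bash
python3 -c "
from bench import *
print(close_job()); "
```

```text
the job is handed in; nothing more can be done
None
```

I put one ring on the pan, pressed the orange cap past its click and home on the shoulder, and handed the job in at about 17.4 s while still pressing it down at about 23 N.

- **Rings:** With one ring on, two close wrist views gave a pan sink of about 25 mm, inside the 22 to 36 mm green band. The two fits put the uncertainty at about 2 and 4 mm, so the upper edge of the band is not ruled out by them. The pointer itself, after allowing for its stand-off from the gauge face, also read green, somewhat lower at about 25 to 29 mm. I never touched the other two rings.
- **Cap:** The lip met the balls about 11.7 mm above home. The force then rose to about 7 N and fell away at the click. I pressed on to the hard stop, with the rim measured at 98 to 99 mm, and the last side picture shows no gap at the shoulder.
- **Checks that were off:**
  - The first contact with the shoulder briefly reached about 59 N upward and 25 N sideways at the wrist, under the 120 N limit, before I eased it.
  - About 10 N of sideways force remained at the end.
- **Other objects:** The last side picture shows the carton and screwdriver where they were. The arm partly hides the bin and one spare ring there, and I did not touch either.

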